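# Free the jammed parts beaker and tare it on the scale

## Task

The grey parts beaker is jammed in the socket of its weighted steel stand: take it by the collar, twist it loose as you draw it up and out, and leave the stand standing where it is on the bench. Stand the beaker upright in the middle of the scale's platter, lowering it right down before you let go and not banging it down, then, with it standing there on its own, press the tare key (the right-hand one of the three, seen from the robot) fully down and let it come up again. Press no other key and leave the other things on the bench alone.

Things in the scene. Friction and masses are not known exactly. Their poses are not given: they have to be found in the camera images.
- beaker_mid (a point): Centre, half-way up, of the open-topped grey plastic parts beaker, 140 mm tall, about 0.12 kg: a taper below, 48 mm across at the foot, and a straight collar above. Rim 70 mm above this point, foot 70 mm below. z is its axis (up); it is round, so x and y mean nothing for the grasp. At the start it stands upright in the stand's socket, its foot 10 mm above the bench.
- collar (a point): Middle of the beaker's collar, on its axis, 47 mm above beaker_mid and 23 mm below the rim: a straight round band 64 mm in outside diameter, 46 mm high, wall 3 mm. The whole collar stands above the socket's rim: close the fingers across it from above, fingertips 5 to 15 mm over the socket's rim, with a firm grip (about 50 N).
- socket_rim (a point): Centre of the stand's socket mouth, 100 mm above the bench. The grommets hold the beaker so hard (20 to 30 N) that a straight pull lifts the stand (19 N) too. Turned (about 0.8 N m) while drawn up slowly it slides with little pull: swing it to and fro by 0.7 rad or more, rising 5 mm or less per rad. The grommets let go after 28 mm; the foot clears the rim 90 mm up.
- stand: Loose weighted beaker stand, 1.95 kg: a dark square steel base plate 190 x 190 mm, top 10 mm above the bench, on four rubber feet; in its middle a steel socket cup, 69 mm in outside diameter at its rim, with four black rubber grommets in its wall, 12 mm below the rim, that grip the beaker. Origin on the socket's axis at bench height, z up, x and y along the plate's sides.
- scale: Bench scale fixed to the bench, white and grey, 290 mm deep (its x, which points away from the robot), 240 mm wide (its y, to the robot's left), with a low console with three keys and a display in front (-x) and a steel platter behind. Origin under the middle of the housing at bench height.
- platter (a point): Centre of the top of the scale's steel platter, 95 mm above the bench; the platter is 185 mm (scale's x) by 230 mm (scale's y), flat, and does not move.
- tare_key_top (a point): Centre of the top of the tare key, the right-hand one (scale's -y) of three equal round black keys 24 mm across in low grey 40 mm collars, 65 mm apart in a row on the console; top 75 mm above the bench, standing 6 mm proud of its collar. It goes straight down 6 mm until flush; about 1.5 N starts it and 5 N holds it down. The display behind the key row is at most 80 mm above the bench.
- tare_key (a joint): Travel of the tare key: 0 up, 0.006 m fully down; it springs back.
- zero_key (a joint): Travel of the middle key, not to be pressed: 0 up, 0.006 m down.
- unit_key (a joint): Travel of the left-hand key, not to be pressed: 0 up, 0.006 m down.
- hinge: Bystander: a steel butt hinge lying open, 80 x 100 mm, 12 mm high, in front of the stand. Origin at its middle on the bench.
- small_carton: Bystander: a brown carton 80 x 130 mm, 50 mm high, behind the stand. Origin under its centre.
- screwdriver: Bystander: a screwdriver 190 mm long, 26 mm high, lying between the stand and the scale, handle towards the robot. Origin under its middle.
- long_carton: Bystander: a brown carton 90 x 150 mm, 55 mm high, on the right of the bench. Origin under its centre.
- tape_roll: Bystander: a roll of packing tape lying flat, 104 mm across, 48 mm high, on the right of the bench. Origin under its centre.
- squat_pot: Bystander: an open grey plastic pot 90 mm across, 70 mm high, on the left of the bench. Origin under its centre.
- lever_handle: Bystander: an aluminium door lever lying on the bench with its round rose up, lever 120 mm long, 60 mm high, on the left of the bench. Origin on the rose's axis at bench height.
There are look-alikes about, which are no part of the job. Leave any turquoise look-alike of the part that bears beaker_mid alone.

How it is judged (in metres and radians):
On the way, in this order (a step that is already met when the one before it is completed fails the run):
1. the beaker has been twisted at least 10 degrees in the socket while it is still in the first 30 mm of its way up (angle between the x axis of beaker_mid and the x axis of stand, either way round above 0.17 rad and z of beaker_mid in the frame of stand below 0.11 m).
2. the beaker is out of the socket, the stand still on the bench (z of beaker_mid in the frame of stand above 0.172 m and height (world z) of stand below 0.006 m).
3. the beaker is lowered to within 8 mm of the platter, within 45 mm of its middle, still held in the fingers (horizontal distance between beaker_mid and platter below 0.045 m and z of beaker_mid in the frame of platter between 0.065 and 0.078 m and contact force between the fingers and beaker above 0.5 N).
4. the beaker stands upright on the platter within 45 mm of its middle, let go (horizontal distance between beaker_mid and platter below 0.045 m and z of beaker_mid in the frame of platter between 0.065 and 0.075 m and angle between beaker_mid's own z axis and vertical below 0.08 rad and contact force between the fingers and beaker below 0.05 N), for 0.2 s.
5. the tare key is pressed fully down (at least 4.5 of 6 mm) while the beaker stands on the platter on its own (value of joint tare_key above 0.0045 m and horizontal distance between beaker_mid and platter below 0.045 m and angle between beaker_mid's own z axis and vertical below 0.08 rad and contact force between the fingers and beaker below 0.05 N), for 0.05 s.
At the end, for the whole second after the job is handed in: The beaker stands upright (within 4.5 degrees) on the platter, its axis within 45 mm of the platter's centre; the tare key is up again; the stand is upright on the bench within 50 mm of where it was (horizontal distance between beaker_mid and platter below 0.045 m and z of beaker_mid in the frame of platter between 0.065 and 0.075 m and angle between beaker_mid's own z axis and vertical below 0.08 rad and value of joint tare_key below 0.0015 m and height (world z) of stand below 0.006 m and angle between stand's own z axis and vertical below 0.05 rad and distance of stand from where it was at the start of the episode below 0.05 m); the robot touches nothing.
It fails at once if the stand is lifted more than 15 mm off the bench or tipped more than 11 degrees (height (world z) of stand above 0.015 m or angle between stand's own z axis and vertical above 0.2 rad).
It fails at once if the beaker is banged or pressed on the scale with more than 80 N (contact force between beaker and scale above 80 N).
It fails at once if another key is pressed (more than 3 mm) (value of joint any of zero_key, unit_key above 0.003 m).
It fails at once if a bystander is moved more than 25 mm (distance of any of hinge, small_carton, screwdriver, long_carton, tape_roll, squat_pot, lever_handle from where it was at the start of the episode above 0.025 m).
It also fails if it takes over 64 s, if anything falls off the work surface, if the arm or the gripper's body presses on something with over 40 N, if the wrist force passes 120 N, or if a joint passes its speed limit or range.

## Robot

A 6-joint arm with a two-finger parallel gripper is mounted at the origin on the work surface. World frame = base frame: x ahead of the robot, y to its left, z up, the work surface at z = 0. Lengths are in mm, angles in rad, forces in N, time in s.
With the tool pointing down it reaches from about 350 to 775 mm from the base axis. Payload 7.3 kg.
Tool frame: the origin (TCP) lies midway between the tips of the shut fingers; the grasp point (between the pads) lies 19 mm behind it; x points along the fingers, z is the direction in which the jaws open and shut, and the axes are right-handed (so a half turn about x gives the same grasp; the last joint's range is limited). The gripper opens to 92 mm and grips with 3 to 60 N. Pads are 19 mm wide; open, the fingers measure 130 mm over their backs; the gripper's body (75 mm by 190 mm) begins 47 mm behind the grasp point.
Start: joints at [-1.474, 0.342, 1.524, -0, 1.275, -0.146], TCP at [126.243, -509.615, 226.741] pointing down, gripper open.
Joint ranges: [-2.53, 2.53], [-0.77, 2.02], [0.04, 2.7], [-1, 4.14], [0.28, 2.66], [-3.11, 3.11]. Speed limits (rad/s): [2.57, 2.57, 3.14, 3.14, 3.14, 3.14].

## Interface

Orientations are given as [roll, pitch, yaw] about the fixed x, y, z axes, in that order (R = Rz(yaw) Ry(pitch) Rx(roll)).
In Python, from plant import monitor, optics, close_job gives the robot as it stands.
- The arm moves only by the tool send_rows, never from a script. Its argument "commands" is a list that holds one entry, the list of rows, each a list of 5 numbers: the shift along the tool's x, y, z in m, then the turn about the tool's x in degrees, then the finger opening in m, from 0 to 0.0918. A call has 1 to 10 rows; each row shifts and turns the pose as measured when the row begins, along the tool's axes as they then stand; what a row does not reach is not made up. A row lasts 1/12 s, in which the tool goes at most 41.7 mm and 7.16 degrees, less where a joint would pass 70% of its speed; a pose out of reach is approached as far as the arm can. A call with a gripper value outside its range is refused whole. The fingers move at their own pace and stop on an object; the grip force is fixed at half the most. Time passes only in rows, so rows that do not move let the fingers close. It gives the time, the measured TCP pose, the force and the opening at its end, in the units of the state.
- monitor.get_obs(): the state, without advancing time (a new reading comes with each control period).
- optics.capture(name): name is "scene" or "top" or "wrist"; returns a dict with "color" (400x640x3 uint8, blue, green, red), "camera_matrix" (3x3 intrinsics, pixels), "camera_from_world" (4x4, takes a point from world to camera coordinates); the wrist camera has in their place "T_tool_cam" (4x4, takes a point from camera to tool coordinates, whose origin is the TCP and whose axes are the tool frame's). Camera axes: x right, y down, z forward; pixel columns grow to the right and rows downward; lengths in mm; the calibration is good to about 2 mm. A picture is of the moment at which its call begins: read the wrist's pose just before it. There is no depth.
- close_job(): hands the job in, once; it reports no verdict.
The state is a dict: "time": time; "joint_positions": joint angles; "dq": joint speeds; "tau": joint torques, N m; "tool_pos": TCP position; "tcp_rot": TCP orientation; "contact_force": force on the tool from outside, world axes, zero at the start; "moment": the same for the moment, N m; "grip_width": finger opening in mm.
Only numpy, scipy, OpenCV 4.12 (cv2) and the standard library are available. Lean on these libraries where they do the work, as an engineer would, in place of code of your own. Each camera call takes 0.05 s, during which the arm holds its last target.

## Working session

There is one attempt and no reset: what is moved stays moved. The work goes in short steps, Python scripts to look and compute and a tool call to move; the robot and the scene stay as the last step left them, time stands still between calls to the robot, and variables do not carry over. Pictures are saved under pics/ and viewed, and the job is handed in when it is done.

Besides the shell and the picture viewer there is one more tool, called after ">>>" as name(argument=value, ...), one argument or row to a line, values as JSON. send_rows: Moves the arm, as the interface text tells. Its arguments: {"type":"object","properties":{"commands":{"type":"array","items":{"type":"array","items":{"type":"array","items":{"type":"number"}}}}},"required":["commands"]}

```bash
mkdir -p pics; ls; cat > h.py <<'E'
import sys; sys.path.insert(0,'.')
import numpy as np, cv2
from plant import monitor, optics, close_job
def cam(n):
    o=monitor.get_obs(); c=optics.capture(n)
    K=np.array(c['camera_matrix'])
    if n=='wrist':
        from scipy.spatial.transform import Rotation as R
        T=np.eye(4);T[:3,:3]=R.from_euler('xyz',o['tcp_rot']).as_matrix();T[:3,3]=o['tool_pos']
        M=np.linalg.inv(T@np.array(c['T_tool_cam']))
    else: M=np.array(c['camera_from_world'])
    return c['color'],K,M
def ray(K,M,u,v):
    d=M[:3,:3].T@(np.linalg.inv(K)@[u,v,1]); o=-M[:3,:3].T@M[:3,3]; return o,d/np.linalg.norm(d)
def onz(K,M,u,v,z):
    o,d=ray(K,M,u,v); return o+d*(z-o[2])/d[2]
def proj(K,M,p):
    q=K@(M[:3,:3]@np.array(p)+M[:3,3]); return q[:2]/q[2]
def tri(rs):
    A=np.zeros((3,3));b=np.zeros(3)
    for o,d in rs:
        P=np.eye(3)-np.outer(d,d);A+=P;b+=P@o
    p=np.linalg.solve(A,b); return p,[np.linalg.norm((np.eye(3)-np.outer(d,d))@(p-o)) for o,d in rs]
E
python3 - <<'E'
from h import *
print(monitor.get_obs())
for n in ['scene','top','wrist']:
    im,K,M=cam(n); cv2.imwrite(f'pics/{n}0.png',im); print(n,K.round(1).tolist(),M.round(3).tolist())
E
```

```text
pics
{'time': 0.0, 'joint_positions': array([-1.47395454e+00,  3.42704186e-01,  1.52502987e+00, -3.16568271e-06,
        1.27538924e+00, -1.45970974e-01]), 'dq': array([ 0.0010089 ,  0.0009512 ,  0.00092543, -0.00082972,  0.00051515,
        0.00025328]), 'tau': array([ 2.16293702e-03, -4.31240094e+01, -2.44220173e+01,  7.19896797e-02,
        5.60198107e-02, -1.26323630e-04]), 'tool_pos': array([ 126.22305896, -509.1773267 ,  226.05009878]), 'tcp_rot': array([2.99759938, 1.56926569, 1.66961674]), 'contact_force': array([-0.59346702, -0.56629287,  0.81171117]), 'moment': array([-0.03910671,  0.07269571, -0.02221927]), 'grip_width': 91.79260271477149}
scene [[398.0, 0.0, 310.6], [0.0, 398.0, 202.8], [0.0, 0.0, 1.0]] [[0.194, 0.981, 0.006, -100.657], [0.806, -0.156, -0.571, -387.471], [-0.559, 0.116, -0.821, 1601.417], [0.0, 0.0, 0.0, 1.0]]
top [[442.0, 0.0, 312.3], [0.0, 442.0, 203.4], [0.0, 0.0, 1.0]] [[-0.01, -1.0, -0.018, 13.235], [-0.981, 0.013, -0.193, 572.983], [0.194, 0.016, -0.981, 1765.009], [0.0, 0.0, 0.0, 1.0]]
wrist [[300.7, 0.0, 321.3], [0.0, 300.7, 200.1], [0.0, 0.0, 1.0]] [[0.241, -0.971, -0.002, -524.348], [-0.928, -0.231, 0.292, -36.998], [-0.284, -0.068, -0.956, 391.092], [0.0, 0.0, 0.0, 1.0]]
```

View pics/scene0.png

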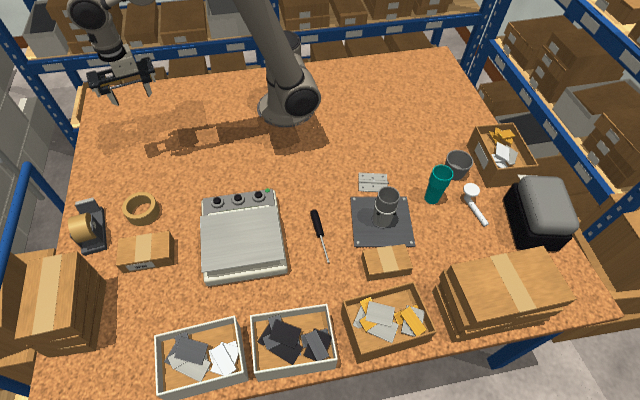

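View pics/top0.png

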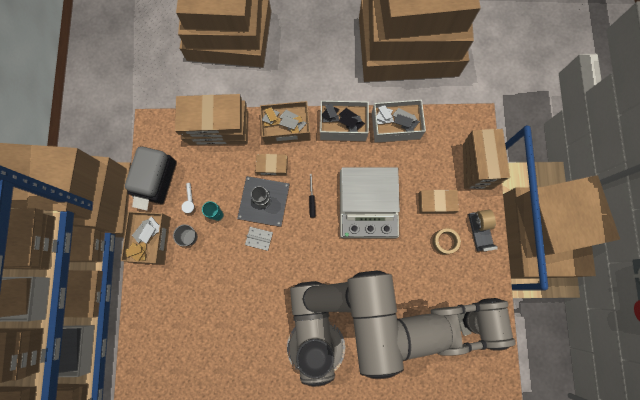

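View pics/wrist0.png

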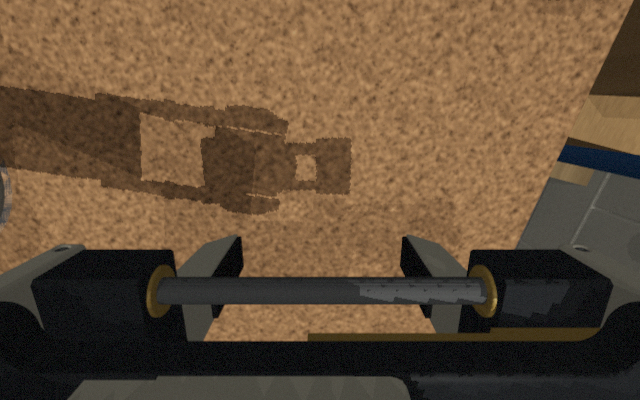

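The scene view shows the grey beaker in the stand at about (387,205), the turquoise look-alike at (439,185), and the scale at (243,238) with keys near (217–258,200). In the top view the beaker is near (260,196) and the keys near (355–389,229). I'll zoom in.

```bash
python3 - <<'E'
import cv2,numpy as np
s=cv2.imread('pics/scene0.png');t=cv2.imread('pics/top0.png')
def crop(im,x,y,w,h,k): return cv2.resize(im[y:y+h,x:x+w],None,fx=k,fy=k,interpolation=cv2.INTER_CUBIC)
a=crop(s,340,160,100,75,4);b=crop(t,230,170,100,75,4)
c=crop(s,195,180,100,75,4);d=crop(t,330,165,100,75,4)
cv2.imwrite('pics/z1.png',np.vstack([np.hstack([a,b]),np.hstack([c,d])]))
E
```

```text
(no output)
```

View pics/z1.png

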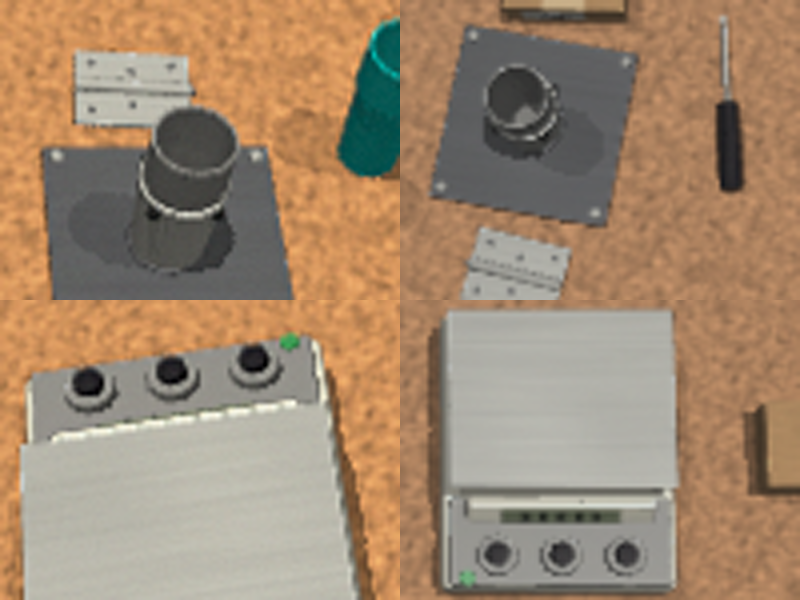

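The zooms show both rims as clear ellipses (scene about (389,195), top about (259,194)). The tare key is at top (386,228) and scene (217,200). I'll refine these with masks and triangulate.

```bash
python3 - <<'E'
from h import *
s,Ks,Ms=cam('scene');t,Kt,Mt=cam('top')
# keys: dark blobs
def dark(im,x,y,w,h,th,amin=6):
    g=cv2.cvtColor(im,cv2.COLOR_BGR2GRAY)[y:y+h,x:x+w]
    n,l,st,c=cv2.connectedComponentsWithStats((g<th).astype(np.uint8))
    return [(c[i]+[x,y],st[i,4],st[i,2:4]) for i in range(1,n) if st[i,4]>=amin]
ks=dark(s,208,190,58,22,60); kt=dark(t,345,222,52,14,60)
for k in ks: print('s',k)
for k in kt: print('t',k)
ks=sorted([k[0] for k in ks],key=lambda a:a[0]); kt=sorted([k[0] for k in kt],key=lambda a:-a[0])
for a,b in zip(ks,kt):
    p,r=tri([ray(Ks,Ms,*a),ray(Kt,Mt,*b)]); print('key',p.round(1),np.round(r,1), 'z75 s',onz(Ks,Ms,*a,75)[:2].round(1),'t',onz(Kt,Mt,*b,75)[:2].round(1))
f=lambda x,y:(x/4-.375,y/4-.375)
a=np.array(f(196,140))+[340,160]; b=np.array(f(116,98))+[230,170]
p,r=tri([ray(Ks,Ms,*a),ray(Kt,Mt,*b)]);print('rim',p.round(1),np.round(r,1),onz(Ks,Ms,*a,150)[:2],onz(Kt,Mt,*b,150)[:2])
# platter corners top view
for q in [(48,10),(272,10),(43,187),(278,187)]:
    u=np.array(f(*q))+[330,165]; print('plat',onz(Kt,Mt,*u,95).round(1))
# plate corners at z=10 (top)
for q in [(60,25),(238,52),(205,225),(33,195)]:
    u=np.array(f(*q))+[230,170]; print('base',onz(Kt,Mt,*u,10).round(1))
E
```

```text
s (array([258. , 194.5]), np.int32(38), array([7, 6], dtype=int32))
s (array([237.65789474, 197.47368421]), np.int32(38), array([8, 6], dtype=int32))
s (array([216.8  , 200.275]), np.int32(40), array([8, 7], dtype=int32))
t (array([353.27272727, 227.27272727]), np.int32(11), array([4, 4], dtype=int32))
t (array([369.26666667, 227.53333333]), np.int32(15), array([4, 5], dtype=int32))
t (array([385.53846154, 227.46153846]), np.int32(13), array([5, 5], dtype=int32))
key [ 467.  -288.5   73.3] [1.2 1.2] z75 s [ 468.1 -289.5] t [ 466.8 -287. ]
key [ 467.6 -223.4   72. ] [1.4 1.4] z75 s [ 469.7 -224.6] t [ 467.3 -221.7]
key [ 469.2 -159.1   73.3] [1.4 1.4] z75 s [ 470.3 -160.5] t [ 469.1 -157.5]
rim [595.7 217.5 145.1] [1. 1.] [599.09953981 216.64202859] [594.32362025 215.8563304 ]
plat [ 715.  -115.2   95. ]
plat [ 711.6 -343.5   95. ]
plat [ 531.2 -106.1   95. ]
plat [ 528.2 -340.9   95. ]
base [706.2 296.9  10. ]
base [673.7 105.7  10. ]
base [487.8 140.2  10. ]
base [521.9 321.6  10. ]
```

```bash
cat >> h.py <<'E'
from scipy.spatial.transform import Rotation as Rn
def st():
    o=monitor.get_obs(); R=Rn.from_euler('xyz',o['tcp_rot']).as_matrix()
    print('t',round(o['time'],2),'p',o['tool_pos'].round(1),'q',o['joint_positions'].round(2),'F',o['contact_force'].round(1),'M',o['moment'].round(2),'g',round(o['grip_width'],1)); return o,R
def to(p):
    o,R=st(); d=R.T@(np.array(p)-o['tool_pos']); print('x',R[:,0].round(3),'z(jaw)',R[:,2].round(3),'need mm tool',d.round(1)); return d
E
python3 - <<'E'
from h import *
print(optics.capture('wrist')['T_tool_cam'].round(2))
to([450,-350,260]); to([560,100,260])
E
```

```text
[[   0.     -0.29    0.96 -157.53]
 [   0.     -0.96   -0.29   78.95]
 [   1.      0.     -0.      0.35]
 [   0.      0.      0.      1.  ]]
t 0.3 p [ 126.2 -509.5  226.5] q [-1.47  0.34  1.52 -0.    1.28 -0.15] F [ 0.3 -0.2  0.5] M [ 0.01 -0.04  0.  ] g 91.4
x [-0.  0. -1.] z(jaw) [ 0.24  -0.971 -0.   ] need mm tool [-33.4 352.6 -77. ]
t 0.3 p [ 126.2 -509.5  226.5] q [-1.47  0.34  1.52 -0.    1.28 -0.15] F [ 0.3 -0.2  0.5] M [ 0.01 -0.04  0.  ] g 91.4
x [-0.  0. -1.] z(jaw) [ 0.24  -0.971 -0.   ] need mm tool [ -33.3  567.6 -487.3]
```

>>> send_rows(
  commands=[
    [[-0.0035,0.035,-0.0077,0,0.0918],[-0.0035,0.035,-0.0077,0,0.0918],[-0.0035,0.035,-0.0077,0,0.0918],[-0.0035,0.035,-0.0077,0,0.0918],[-0.0035,0.035,-0.0077,0,0.0918],[-0.0035,0.035,-0.0077,0,0.0918],[-0.0035,0.035,-0.0077,0,0.0918],[-0.0035,0.035,-0.0077,0,0.0918],[-0.0035,0.035,-0.0077,0,0.0918],[-0.0035,0.035,-0.0077,0,0.0918]],
  ],
)

```text
time: 1.13
tool_pos: [454.9, -348.2, 261.0]
tcp_rot: [-2.142, 1.568, 2.8]
contact_force: [0.8, -0.7, 1.0]
grip_width: 91.8
```

```bash
python3 - <<'E'
from h import *
to([540,190,260])
im,K,M=cam('wrist');cv2.imwrite('pics/w1.png',im)
E
```

```text
t 1.13 p [ 454.9 -348.2  261. ] q [-0.79  0.41  1.33 -0.    1.41  0.56] F [ 0.8 -0.7  1. ] M [-0.04 -0.01 -0.02] g 91.8
x [-0.003  0.001 -1.   ] z(jaw) [ 0.227 -0.974 -0.002] need mm tool [   1.3  205.  -504.9]
```

View pics/w1.png

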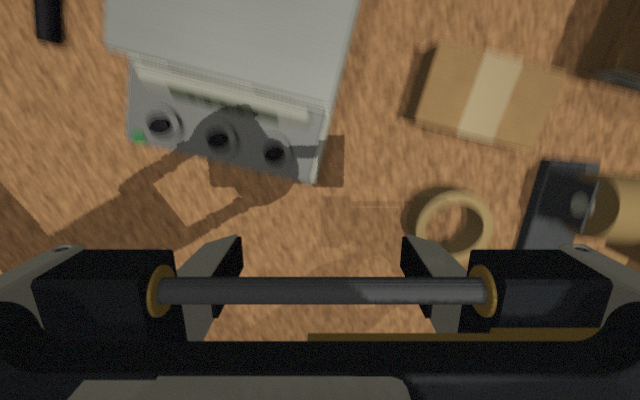

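>>> send_rows(
  commands=[
    [[0,0.0146,-0.036,0,0.0918],[0,0.0146,-0.036,0,0.0918],[0,0.0146,-0.036,0,0.0918],[0,0.0146,-0.036,0,0.0918],[0,0.0146,-0.036,0,0.0918],[0,0.0146,-0.036,0,0.0918],[0,0.0146,-0.036,0,0.0918],[0,0.0146,-0.036,0,0.0918],[0,0.0146,-0.036,0,0.0918],[0,0.0146,-0.036,0,0.0918]],
  ],
)

```text
time: 2.02
tool_pos: [520.2, 46.8, 259.3]
tcp_rot: [1.768, 1.569, 0.426]
contact_force: [0.8, -0.5, 0.4]
grip_width: 92.2
```

```bash
python3 - <<'E'
from h import *
to([540,190,260])
im,K,M=cam('wrist');cv2.imwrite('pics/w2.png',im)
E
```

```text
t 2.02 p [520.2  46.8 259.3] q [-0.06  0.31  1.48  0.    1.35  1.28] F [ 0.8 -0.5  0.4] M [-0.04 -0.01 -0.04] g 92.2
x [ 0.001  0.001 -1.   ] z(jaw) [ 0.227 -0.974 -0.   ] need mm tool [  -0.5   51.7 -135. ]
```

View pics/w2.png

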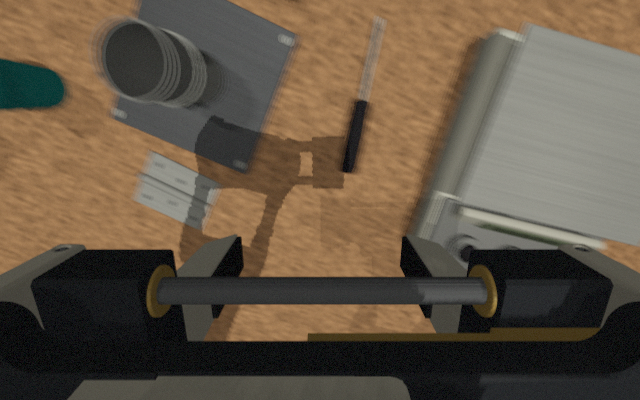

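>>> send_rows(
  commands=[
    [[0,0.013,-0.034,0,0.0918],[0,0.013,-0.034,0,0.0918],[0,0.013,-0.034,0,0.0918],[0,0.013,-0.034,0,0.0918],[0,0,0,-7,0.0918],[0,0,0,-7,0.0918],[0,0,0,-7,0.0918],[0,0,0,-7,0.0918],[0,0,0,0,0.0918],[0,0,0,0,0.0918]],
  ],
)

```text
time: 2.9
tool_pos: [538.4, 204.5, 257.7]
tcp_rot: [2.59, 1.566, 1.756]
contact_force: [-0.3, -1.0, -0.4]
grip_width: 92.0
```

```bash
python3 - <<'E'
from h import *
to([597,216,260])
im,K,M=cam('wrist');cv2.imwrite('pics/w3.png',im)
E
```

```text
t 2.9 p [538.4 204.5 257.7] q [0.23 0.42 1.33 0.   1.4  1.06] F [-0.3 -1.  -0.4] M [-0.03 -0.05  0.04] g 92.0
x [-0.001  0.005 -1.   ] z(jaw) [ 0.672 -0.741 -0.004] need mm tool [-2.3 51.2 30.8]
```

View pics/w3.png

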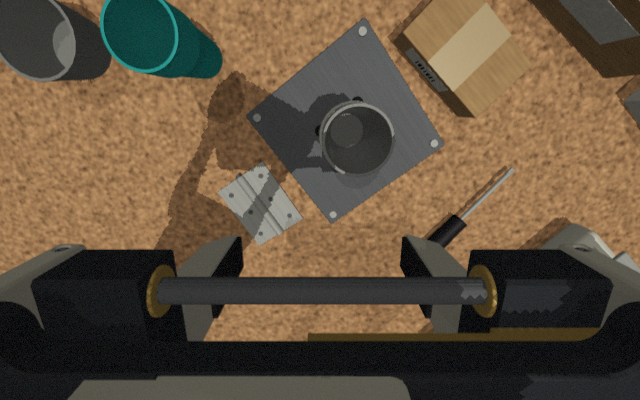

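The beaker is seen from nearly overhead in w3: rim about (357,138), plate corners at (363,30), (435,143), (333,215) and (257,117). I'll zoom to fit the rim.

```bash
python3 - <<'E'
import cv2
s=cv2.imread('pics/w3.png')
cv2.imwrite('pics/z3.png',cv2.resize(s[80:190,300:420],None,fx=5,fy=5,interpolation=cv2.INTER_CUBIC))
E
```

```text
(no output)
```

View pics/z3.png

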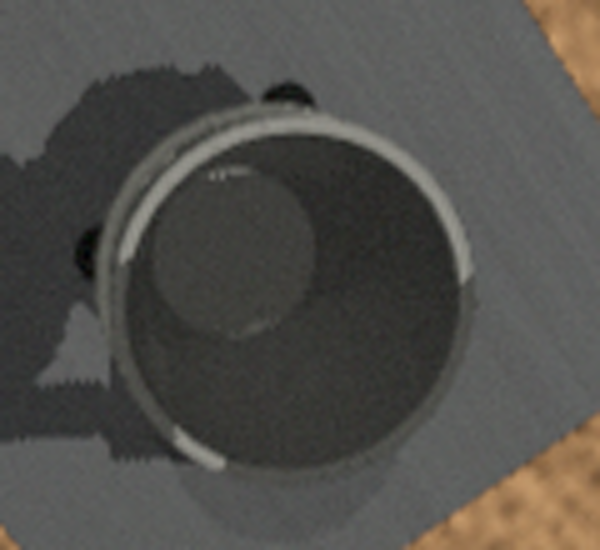

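```bash
python3 - <<'E'
from h import *
im,K,M=cam('wrist'); Ks=None
w=ray(K,M,358.1,138.9)
s,Ks,Ms=cam('scene');t,Kt,Mt=cam('top')
f=lambda x,y:(x/4-.375,y/4-.375)
a=np.array(f(196,140))+[340,160]; b=np.array(f(116,98))+[230,170]
print(tri([w,ray(Ks,Ms,*a),ray(Kt,Mt,*b)]), onz(K,M,358.1,138.9,150), (Ms[:3,:3]@[597,217,150]+Ms[:3,3])[2])
print(tri([w,ray(Kt,Mt,*b)]))
dz=(M[:3,:3]@[597,217,150]+M[:3,3])[2]; print('rim diam',2*36.4*dz/300.7)
for q in [(363,30),(435,143),(333,215),(257,117)]: print(onz(K,M,*q,10).round(1))
to([597,217,260])
E
```

```text
(array([597.19670749, 216.95708404, 146.46269843]), [np.float64(2.164148916323661), np.float64(0.9951658107648704), np.float64(2.1122451757673613)]) [599.30219199 217.12528116 150.        ] 1169.654979639441
(array([598.09372614, 216.47014719, 138.97313409]), [np.float64(1.6226928491251191), np.float64(1.6226928491250727)])
rim diam 63.335856348380176
[696.8 282.   10. ]
[665.4 117.   10. ]
[499.6 148.2  10. ]
[532.2 313.3  10. ]
t 3.1 p [538.5 204.4 257.9] q [0.23 0.42 1.33 0.   1.4  1.06] F [0.7 0.5 0. ] M [ 0.01 -0.01  0.01] g 91.8
x [-0.     0.005 -1.   ] z(jaw) [ 0.672 -0.74  -0.004] need mm tool [-2.1 51.8 30.1]
```

>>> send_rows(
  commands=[
    [[0,0.018,0.0105,0,0.0918],[0,0.018,0.0105,0,0.0918],[0,0.017,0.0105,0,0.0918],[0,0,0,0,0.0918]],
  ],
)

```text
time: 3.43
tool_pos: [600.2, 216.2, 258.8]
tcp_rot: [2.407, 1.566, 1.566]
contact_force: [-0.6, -0.1, -1.2]
grip_width: 91.8
```

```bash
python3 - <<'E'
from h import *
to([598,217,110])
im,K,M=cam('wrist');cv2.imwrite('pics/w4.png',im)
E
```

```text
t 3.43 p [600.2 216.2 258.8] q [0.22 0.54 1.12 0.   1.48 1.06] F [-0.6 -0.1 -1.2] M [-0.07  0.03  0.  ] g 91.8
x [ 0.     0.005 -1.   ] z(jaw) [ 0.667 -0.745 -0.004] need mm tool [148.8  -1.6  -1.5]
```

View pics/w4.png

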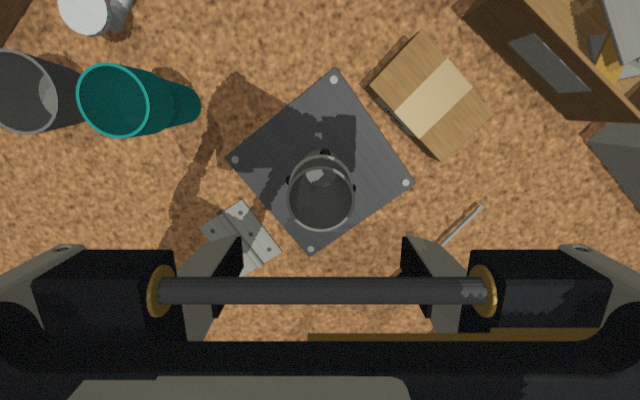

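The beaker rim is now centred between the fingers laterally, at about (320.5,193). I'll check the second-view position.

```bash
python3 - <<'E'
from h import *
im,K,M=cam('wrist')
s=cv2.resize(im[145:240,275:370],None,fx=6,fy=6,interpolation=cv2.INTER_CUBIC);cv2.imwrite('pics/z4.png',s)
print(onz(K,M,320.6,193.3,150))
E
```

```text
[601.25070947 219.78727791 150.        ]
```

View pics/z4.png

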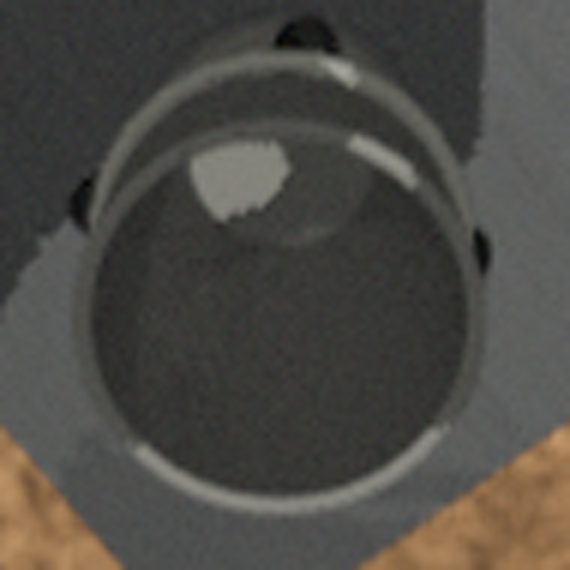

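```bash
python3 - <<'E'
from h import *
im,K,M=cam('wrist')
p=onz(K,M,321.6,197.4,150);print(p)
# two wrist places
a=ray(K,M,321.6,197.4)
t,Kt,Mt=cam('top'); s,Ks,Ms=cam('scene')
print(tri([a,ray(Kt,Mt,258.6,194.1),ray(Ks,Ms,388.6,194.6)]))
to([598,216.5,110])
E
```

```text
[597.90098375 216.44374191 150.        ]
(array([596.36453492, 216.72541369, 146.31567492]), [np.float64(1.2256008499007325), np.float64(1.1199148830837122), np.float64(1.2700624110500578)])
t 3.68 p [597.1 216.2 259.7] q [0.22 0.53 1.13 0.   1.48 1.06] F [0.6 0.2 0.3] M [-0.08  0.01 -0.  ] g 91.4
x [-0.001  0.005 -1.   ] z(jaw) [ 0.669 -0.744 -0.004] need mm tool [149.7   0.6   1. ]
```

>>> send_rows(
  commands=[
    [[0.025,0,0,0,0.0918],[0.025,0,0,0,0.0918],[0.025,0,0,0,0.0918],[0.025,0,0,0,0.0918],[0.02,0,0,0,0.0918],[0.015,0,0,0,0.0918],[0.01,0,0,0,0.0918],[0,0,0,0,0.0918]],
  ],
)

```text
time: 4.35
tool_pos: [593.8, 217.1, 115.4]
tcp_rot: [1.605, 1.561, 0.765]
contact_force: [-0.3, 0.6, -0.4]
grip_width: 91.6
```

```bash
python3 - <<'E'
from h import *
to([598,216.5,110])
im,K,M=cam('wrist');s,_,_=cam('scene');cv2.imwrite('pics/w5.png',np.vstack([im[:, :],])); cv2.imwrite('pics/s5.png',cv2.resize(s[140:250,310:470],None,fx=4,fy=4))
E
```

```text
t 4.35 p [593.8 217.1 115.4] q [0.23 0.63 1.37 0.01 1.14 1.06] F [-0.3  0.6 -0.4] M [-0.    0.04  0.02] g 91.6
x [ 0.007  0.007 -1.   ] z(jaw) [ 0.668 -0.744 -0.   ] need mm tool [5.4 2.7 3.3]
```

View pics/w5.png

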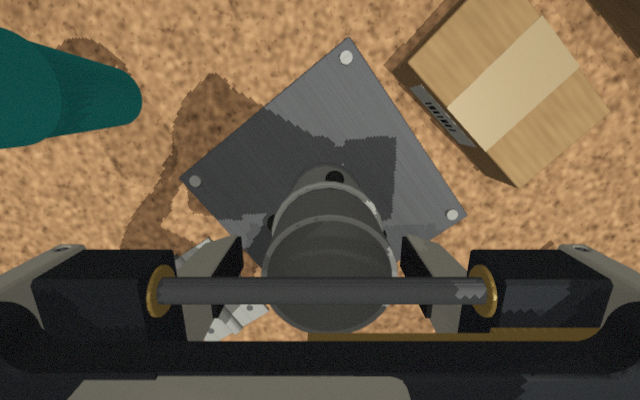

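View pics/s5.png

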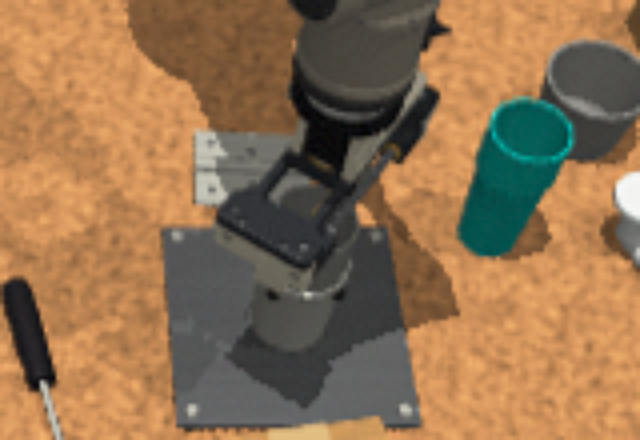

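>>> send_rows(
  commands=[
    [[0.003,0.0027,0.0033,0,0.0918],[0.002,0,0,0,0.0918],[0,0,0,0,0.0918]],
  ],
)

```text
time: 4.7
tool_pos: [601.8, 217.3, 116.5]
tcp_rot: [1.32, 1.551, 0.48]
contact_force: [0.3, -0.1, -0.5]
grip_width: 92.1
```

```bash
python3 - <<'E'
from h import *
to([598,216.5,110])
E
```

```text
t 4.7 p [601.8 217.3 116.5] q [0.22 0.64 1.35 0.01 1.14 1.06] F [ 0.3 -0.1 -0.5] M [-0.04 -0.04  0.01] g 92.1
x [ 0.018  0.009 -1.   ] z(jaw) [ 0.668 -0.744  0.005] need mm tool [ 6.5 -3.5 -2. ]
```

```bash
python3 - <<'E'
from h import *
for i in range(4):
    to([598,216.5,110]); optics.capture('wrist')
E
```

```text
t 4.7 p [601.8 217.3 116.5] q [0.22 0.64 1.35 0.01 1.14 1.06] F [ 0.3 -0.1 -0.5] M [-0.04 -0.04  0.01] g 92.1
x [ 0.018  0.009 -1.   ] z(jaw) [ 0.668 -0.744  0.005] need mm tool [ 6.5 -3.5 -2. ]
t 4.75 p [602.  217.3 116.8] q [0.22 0.64 1.35 0.01 1.14 1.06] F [ 0.1  0.2 -0.8] M [-0.01 -0.01 -0.02] g 91.8
x [ 0.018  0.009 -1.   ] z(jaw) [ 0.668 -0.744  0.005] need mm tool [ 6.7 -3.7 -2.1]
t 4.8 p [601.8 217.3 116.6] q [0.22 0.64 1.35 0.01 1.14 1.06] F [-0.3 -0.2  0.1] M [-0.03 -0.02 -0.06] g 91.4
x [ 0.018  0.009 -1.   ] z(jaw) [ 0.668 -0.744  0.005] need mm tool [ 6.5 -3.5 -2. ]
t 4.85 p [601.6 217.3 116.4] q [0.22 0.64 1.35 0.01 1.14 1.06] F [ 0.8 -0.5 -0.6] M [-0.05 -0.06 -0.03] g 92.0
x [ 0.017  0.009 -1.   ] z(jaw) [ 0.668 -0.744  0.005] need mm tool [ 6.4 -3.3 -1.9]
```

>>> send_rows(
  commands=[
    [[0.003,-0.0017,-0.001,0,0.0918],[0.003,-0.0017,-0.001,0,0.0918]],
  ],
)

```text
time: 5.07
tool_pos: [598.1, 216.6, 110.7]
tcp_rot: [1.307, 1.55, 0.468]
contact_force: [0.1, 0.3, 0.9]
grip_width: 92.2
```

```bash
python3 - <<'E'
from h import *
for i in range(2):
    to([598,216.5,110]); optics.capture('wrist')
E
```

```text
t 5.07 p [598.1 216.6 110.7] q [0.22 0.63 1.37 0.01 1.12 1.06] F [0.1 0.3 0.9] M [ 0.   -0.05  0.03] g 92.2
x [ 0.019  0.009 -1.   ] z(jaw) [ 0.668 -0.744  0.005] need mm tool [ 0.7 -0.2  0. ]
t 5.12 p [597.4 216.5 110. ] q [0.22 0.63 1.37 0.01 1.12 1.06] F [-1.3 -0.5 -0.8] M [-0.06 -0.02  0.04] g 92.1
x [ 0.017  0.009 -1.   ] z(jaw) [ 0.668 -0.744  0.005] need mm tool [-0.   0.4  0.4]
```

>>> send_rows(
  commands=[
    [[0,0,0,0,0.0],[0,0,0,0,0.0],[0,0,0,0,0.0],[0,0,0,0,0.0],[0,0,0,0,0.0],[0,0,0,0,0.0]],
  ],
)

```text
time: 5.67
tool_pos: [597.4, 216.6, 110.0]
tcp_rot: [1.341, 1.552, 0.502]
contact_force: [-1.9, 2.0, -0.3]
grip_width: 62.8
```

```bash
python3 - <<'E'
from h import *
for i in range(2):
    to([598,216.5,110]); c=optics.capture('wrist')
E
```

```text
t 5.67 p [597.4 216.6 110. ] q [0.22 0.64 1.37 0.01 1.12 1.06] F [-1.9  2.  -0.3] M [ 0.5   0.35 -0.03] g 62.8
x [ 0.017  0.009 -1.   ] z(jaw) [ 0.668 -0.744  0.004] need mm tool [0.  0.4 0.5]
t 5.72 p [597.3 216.7 110. ] q [0.22 0.64 1.37 0.01 1.12 1.06] F [-0.4  1.7 -1.2] M [0.43 0.23 0.06] g 63.7
x [ 0.017  0.009 -1.   ] z(jaw) [ 0.668 -0.744  0.004] need mm tool [0.  0.4 0.6]
```

>>> send_rows(
  commands=[
    [[0,0,0,-6,0.0],[0,0,0,-6,0.0],[-0.0004,0,0,-6,0.0],[-0.0004,0,0,-6,0.0],[-0.0004,0,0,-6,0.0],[-0.0004,0,0,-6,0.0]],
  ],
)

```text
time: 6.27
tool_pos: [598.0, 215.9, 110.8]
tcp_rot: [0.699, 1.551, 0.507]
contact_force: [-0.0, -0.6, -1.3]
grip_width: 63.8
```

```bash
python3 - <<'E'
from h import *
to([598,216.5,110]); im,K,M=cam('wrist');cv2.imwrite('pics/w6.png',im)
s,_,_=cam('scene');cv2.imwrite('pics/s6.png',cv2.resize(s[140:250,310:470],None,fx=4,fy=4))
to([598,216.5,110])
E
```

```text
t 6.27 p [598.  215.9 110.8] q [0.22 0.63 1.37 0.01 1.12 0.41] F [-0.  -0.6 -1.3] M [-0.08  0.02 -0.55] g 63.8
x [ 0.017  0.009 -1.   ] z(jaw) [ 0.981 -0.191  0.015] need mm tool [ 0.8  0.6 -0.1]
t 6.37 p [597.7 215.7 110.7] q [0.22 0.63 1.37 0.01 1.12 0.42] F [ 0.4 -1.7 -1.1] M [-0.03  0.03  0.02] g 63.3
x [ 0.016  0.009 -1.   ] z(jaw) [ 0.981 -0.194  0.014] need mm tool [0.7 0.9 0.1]
```

View pics/w6.png

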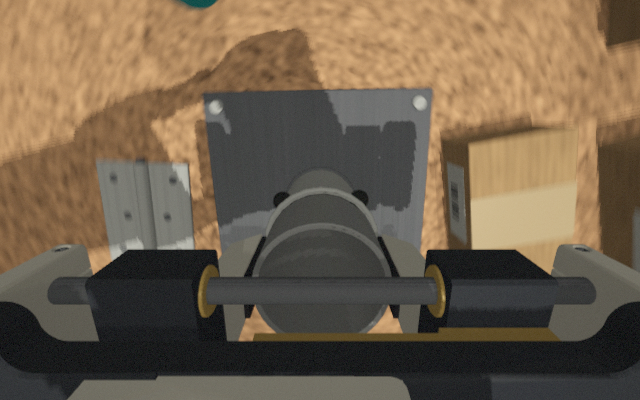

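>>> send_rows(
  commands=[
    [[0,0,0,-6,0.0],[-0.0005,0,0,-7,0.0],[-0.0005,0,0,-7,0.0],[-0.0005,0,0,-7,0.0],[-0.0005,0,0,-7,0.0],[-0.0005,0,0,-7,0.0],[-0.0005,0,0,-7,0.0],[-0.0005,0,0,-7,0.0],[-0.0005,0,0,-7,0.0],[-0.0005,0,0,-7,0.0]],
  ],
)

```text
time: 7.2
tool_pos: [598.1, 216.2, 112.5]
tcp_rot: [-0.342, 1.551, 0.669]
contact_force: [-1.2, 0.8, 0.4]
grip_width: 63.4
```

```bash
python3 - <<'E'
from h import *
to([598,216.5,110]); im,K,M=cam('wrist');cv2.imwrite('pics/w7.png',im)
s,_,_=cam('scene');cv2.imwrite('pics/s7.png',cv2.resize(s[140:250,310:470],None,fx=4,fy=4))
E
```

```text
t 7.2 p [598.1 216.2 112.5] q [ 0.22  0.63  1.37  0.01  1.12 -0.79] F [-1.2  0.8  0.4] M [ 0.02 -0.03 -0.59] g 63.4
x [ 0.015  0.012 -1.   ] z(jaw) [0.531 0.847 0.018] need mm tool [2.5 0.2 0.1]
```

View pics/s7.png

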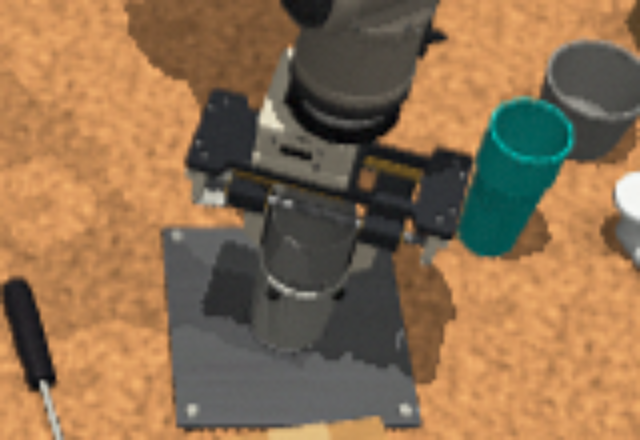

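>>> send_rows(
  commands=[
    [[0,0,0,-6,0.0],[-0.0006,0,0,-7,0.0],[-0.0006,0,0,-7,0.0],[-0.0006,0,0,-7,0.0],[-0.0007,0,0,-7,0.0],[-0.0007,0,0,-7,0.0],[-0.0007,0,0,-7,0.0],[-0.0007,0,0,-7,0.0],[-0.0007,0,0,-7,0.0],[-0.0007,0,0,-7,0.0]],
  ],
)

```text
time: 8.13
tool_pos: [597.6, 216.0, 116.5]
tcp_rot: [-1.384, 1.552, 0.799]
contact_force: [0.3, -0.4, -2.9]
grip_width: 63.3
```

```bash
python3 - <<'E'
from h import *
to([598,216.5,110]); im,K,M=cam('wrist');cv2.imwrite('pics/w8.png',im)
E
```

```text
t 8.13 p [597.6 216.  116.5] q [ 0.22  0.63  1.36  0.01  1.13 -1.97] F [ 0.3 -0.4 -2.9] M [ 0.12 -0.18 -0.48] g 63.3
x [ 0.013  0.013 -1.   ] z(jaw) [-0.575  0.818  0.003] need mm tool [ 6.6 -0.5  0.1]
```

View pics/w8.png

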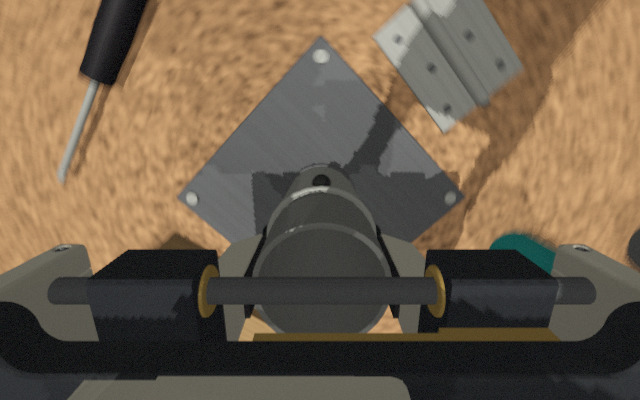

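The stand still sits square beneath and the pull is small (about 3 N), so I'll swing back while rising.

>>> send_rows(
  commands=[
    [[0,0,0,6,0.0],[0,0,0,7,0.0],[-0.0006,0,0,7,0.0],[-0.0006,0,0,7,0.0],[-0.0007,0,0,7,0.0],[-0.0007,0,0,7,0.0],[-0.0007,0,0,7,0.0],[-0.0007,0,0,7,0.0],[-0.0007,0,0,7,0.0],[-0.0007,0,0,7,0.0]],
  ],
)

```text
time: 9.02
tool_pos: [597.7, 216.3, 120.1]
tcp_rot: [-0.359, 1.554, 0.589]
contact_force: [-0.2, -1.9, -0.8]
grip_width: 63.7
```

```bash
python3 - <<'E'
from h import *
to([598,216.5,110])
E
```

```text
t 9.02 p [597.7 216.3 120.1] q [ 0.22  0.63  1.36  0.01  1.14 -0.73] F [-0.2 -1.9 -0.8] M [-0.17 -0.21  0.52] g 63.7
x [ 0.014  0.01  -1.   ] z(jaw) [0.583 0.813 0.016] need mm tool [10.1 -0.1  0.2]
```

>>> send_rows(
  commands=[
    [[0,0,0,6,0.0],[-0.0006,0,0,7,0.0],[-0.0006,0,0,7,0.0],[-0.0007,0,0,7,0.0],[-0.0007,0,0,7,0.0],[-0.0007,0,0,7,0.0],[-0.0007,0,0,7,0.0],[-0.0007,0,0,7,0.0],[-0.0007,0,0,7,0.0],[-0.0007,0,0,7,0.0]],
  ],
)

```text
time: 9.85
tool_pos: [597.9, 216.0, 124.2]
tcp_rot: [0.601, 1.555, 0.306]
contact_force: [1.5, 0.9, -2.3]
grip_width: 63.5
```

>>> send_rows(
  commands=[
    [[0,0,0,6,0.0],[-0.0006,0,0,7,0.0],[-0.0006,0,0,7,0.0],[-0.0007,0,0,7,0.0],[-0.0007,0,0,7,0.0],[-0.0007,0,0,7,0.0],[-0.0007,0,0,7,0.0],[-0.0007,0,0,7,0.0],[-0.0007,0,0,7,0.0],[-0.0007,0,0,7,0.0]],
  ],
)

```text
time: 10.68
tool_pos: [597.8, 216.1, 128.1]
tcp_rot: [1.581, 1.555, 0.043]
contact_force: [0.4, -0.2, -2.5]
grip_width: 63.4
```

```bash
python3 - <<'E'
from h import *
to([598,216.5,110]); s,_,_=cam('scene');cv2.imwrite('pics/s9.png',cv2.resize(s[140:250,310:470],None,fx=4,fy=4))
E
```

```text
t 10.68 p [597.8 216.1 128.1] q [ 0.23  0.62  1.35 -0.    1.16  1.77] F [ 0.4 -0.2 -2.5] M [-0.07 -0.11  0.49] g 63.4
x [ 0.016  0.001 -1.   ] z(jaw) [ 0.033 -0.999 -0.   ] need mm tool [18.1 -0.  -0.4]
```

View pics/s9.png

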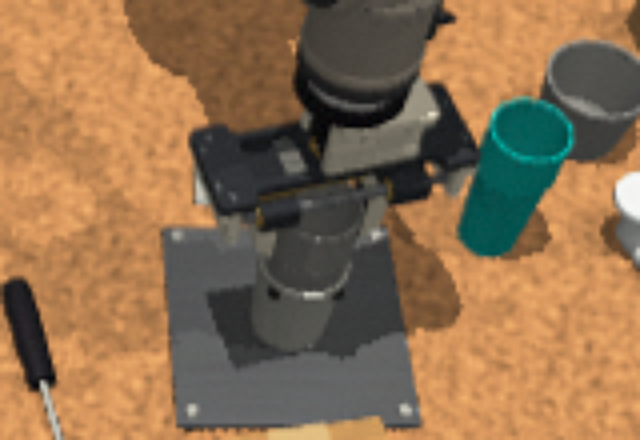

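The collar's lower edge is now visibly above the socket rim, and the stand plate corners have not moved. The rise is 18 mm so far. I'll swing back.

>>> send_rows(
  commands=[
    [[0,0,0,-6,0.0],[0,0,0,-7,0.0],[-0.0006,0,0,-7,0.0],[-0.0006,0,0,-7,0.0],[-0.0007,0,0,-7,0.0],[-0.0007,0,0,-7,0.0],[-0.0007,0,0,-7,0.0],[-0.0007,0,0,-7,0.0],[-0.0007,0,0,-7,0.0],[-0.0007,0,0,-7,0.0]],
  ],
)

```text
time: 11.57
tool_pos: [597.7, 216.3, 132.4]
tcp_rot: [0.504, 1.555, 0.166]
contact_force: [1.0, 0.3, -2.4]
grip_width: 63.4
```

>>> send_rows(
  commands=[
    [[0,0,0,-6,0.0],[-0.0006,0,0,-7,0.0],[-0.0006,0,0,-7,0.0],[-0.0007,0,0,-7,0.0],[-0.0007,0,0,-7,0.0],[-0.0007,0,0,-7,0.0],[-0.0007,0,0,-7,0.0],[-0.0007,0,0,-7,0.0],[-0.0007,0,0,-7,0.0],[-0.0007,0,0,-7,0.0]],
  ],
)

```text
time: 12.4
tool_pos: [597.3, 216.5, 137.6]
tcp_rot: [-0.676, 1.556, 0.211]
contact_force: [1.0, 0.3, -1.9]
grip_width: 63.8
```

```bash
python3 - <<'E'
from h import *
to([598,216.5,110])
E
```

```text
t 12.4 p [597.3 216.5 137.6] q [ 0.23  0.61  1.34 -0.    1.18 -0.66] F [ 1.   0.3 -1.9] M [ 0.12 -0.22  0.01] g 63.8
x [ 0.014  0.003 -1.   ] z(jaw) [0.632 0.775 0.011] need mm tool [27.6 -0.3  0.2]
```

>>> send_rows(
  commands=[
    [[0,0,0,6,0.0],[-0.0006,0,0,7,0.0],[-0.0007,0,0,7,0.0],[-0.0007,0,0,7,0.0],[-0.0007,0,0,7,0.0],[-0.0007,0,0,7,0.0],[-0.0007,0,0,7,0.0],[-0.001,0,0,7,0.0],[-0.001,0,0,7,0.0],[-0.001,0,0,7,0.0]],
  ],
)

```text
time: 13.23
tool_pos: [597.5, 216.1, 144.3]
tcp_rot: [0.468, 1.556, 0.128]
contact_force: [-0.2, -0.0, -1.1]
grip_width: 63.4
```

```bash
python3 - <<'E'
from h import *
to([598,216.5,110]); s,_,_=cam('scene');cv2.imwrite('pics/s10.png',cv2.resize(s[140:250,310:470],None,fx=4,fy=4))
to([598,216.5,110]);
E
```

```text
t 13.23 p [597.5 216.1 144.3] q [ 0.23  0.6   1.33 -0.    1.2   0.57] F [-0.2 -0.  -1.1] M [-0.05 -0.1  -0.05] g 63.4
x [ 0.015  0.002 -1.   ] z(jaw) [ 0.943 -0.333  0.014] need mm tool [34.3  0.3 -0.1]
t 13.28 p [597.6 216.1 144.6] q [ 0.23  0.6   1.33 -0.    1.2   0.57] F [-0.5 -0.2 -1.3] M [-0.07 -0.02 -0.01] g 63.4
x [ 0.015  0.002 -1.   ] z(jaw) [ 0.94  -0.34   0.014] need mm tool [34.6  0.3 -0.2]
```

View pics/s10.png

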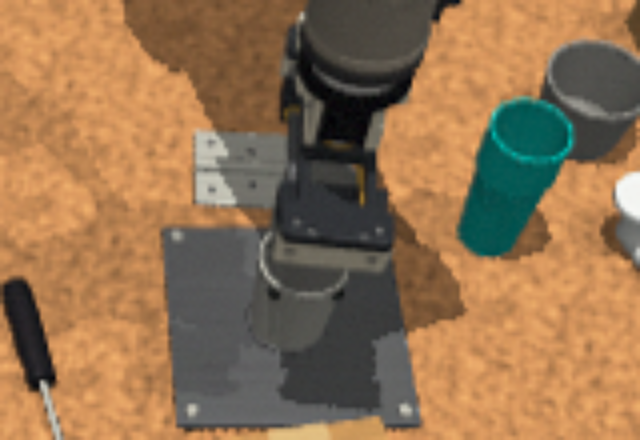

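>>> send_rows(
  commands=[
    [[-0.004,0,0,0,0.0],[-0.006,0,0,0,0.0],[-0.008,0,0,0,0.0],[-0.008,0,0,0,0.0],[-0.008,0,0,0,0.0],[-0.008,0,0,0,0.0]],
  ],
)

```text
time: 13.78
tool_pos: [596.2, 215.7, 188.9]
tcp_rot: [0.436, 1.558, 0.094]
contact_force: [0.7, -0.2, -1.1]
grip_width: 63.3
```

```bash
python3 - <<'E'
from h import *
to([598,216.5,110])
E
```

```text
t 13.78 p [596.2 215.7 188.9] q [ 0.23  0.56  1.27 -0.    1.3   0.57] F [ 0.7 -0.2 -1.1] M [-0.05 -0.08 -0.02] g 63.3
x [ 0.013  0.001 -1.   ] z(jaw) [ 0.942 -0.335  0.012] need mm tool [78.9  0.9  0.5]
```

>>> send_rows(
  commands=[
    [[-0.01,0,0,0,0.0],[-0.01,0,0,0,0.0],[-0.01,0,0,0,0.0],[-0.01,0,0,0,0.0],[-0.01,0,0,0,0.0],[0,0,0,0,0.0]],
  ],
)

```text
time: 14.28
tool_pos: [596.1, 215.7, 249.1]
tcp_rot: [0.465, 1.552, 0.124]
contact_force: [0.6, 0.2, -0.7]
grip_width: 63.6
```

```bash
python3 - <<'E'
from h import *
s,_,_=cam('scene');t,_,_=cam('top')
cv2.imwrite('pics/s11.png',np.hstack([cv2.resize(s[100:250,290:450],None,fx=2.5,fy=2.5),cv2.resize(t[130:280,200:360],None,fx=2.5,fy=2.5)]))
to([622,-225,260])
E
```

```text
t 14.38 p [595.4 215.5 246.8] q [ 0.23  0.52  1.18 -0.    1.42  0.57] F [-0.1  0.2 -2.3] M [-0.01 -0.14  0.01] g 63.3
x [ 0.016  0.002 -1.   ] z(jaw) [ 0.942 -0.334  0.015] need mm tool [ -13.5 -406.3  172.3]
```

View pics/s11.png

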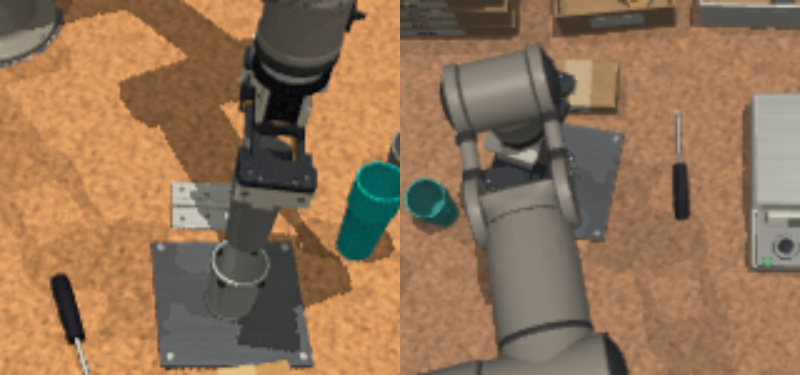

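>>> send_rows(
  commands=[
    [[0,-0.015,0.0066,0,0.0],[0,-0.031,0.0137,0,0.0],[0,-0.031,0.0137,0,0.0],[0,-0.031,0.0137,0,0.0],[0,-0.031,0.0137,0,0.0],[0,-0.031,0.0137,0,0.0],[0,-0.031,0.0137,0,0.0],[0,-0.031,0.0137,0,0.0],[0,-0.031,0.0137,0,0.0],[0,-0.031,0.0137,0,0.0]],
  ],
)

```text
time: 15.22
tool_pos: [616.9, -109.5, 237.2]
tcp_rot: [1.763, 1.565, 1.437]
contact_force: [0.6, -0.3, -1.2]
grip_width: 63.2
```

```bash
python3 - <<'E'
from h import *
to([628,-225,240])
E
```

```text
t 15.22 p [ 616.9 -109.5  237.2] q [-0.3   0.53  1.2   0.01  1.41  0.02] F [ 0.6 -0.3 -1.2] M [-0.09 -0.17 -0.01] g 63.2
x [ 0.001  0.006 -1.   ] z(jaw) [ 0.947 -0.321 -0.001] need mm tool [  -3.5 -105.8   47.6]
```

>>> send_rows(
  commands=[
    [[0,-0.03,0.0135,0,0.0],[0,-0.026,0.012,0,0.0],[0,-0.02,0.009,0,0.0],[0,-0.012,0.005,0,0.0],[0,-0.006,0.003,0,0.0]],
  ],
)

```text
time: 15.63
tool_pos: [624.0, -223.5, 230.9]
tcp_rot: [2.679, 1.56, 2.346]
contact_force: [-0.4, 0.1, -1.9]
grip_width: 63.6
```

```bash
python3 - <<'E'
from h import *
s,_,_=cam('scene');t,_,_=cam('top')
cv2.imwrite('pics/s12.png',np.hstack([cv2.resize(s[130:300,180:310],None,fx=3,fy=3),cv2.resize(t[130:300,310:440],None,fx=3,fy=3)]))
to([628,-225,200])
E
```

```text
t 15.73 p [ 624.2 -222.4  230.9] q [-0.46  0.61  1.08  0.    1.47 -0.13] F [ 0.1  0.8 -2.3] M [-0.01 -0.07  0.01] g 63.2
x [-0.008  0.008 -1.   ] z(jaw) [ 0.945 -0.327 -0.01 ] need mm tool [30.8 -1.4  4.8]
```

View pics/s12.png

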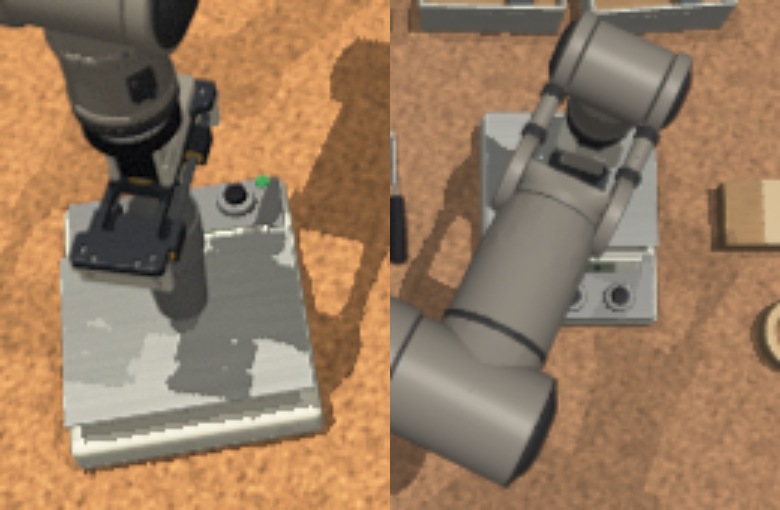

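```bash
python3 - <<'E'
from h import *
s,K,M=cam('scene');o,R=st()
x=R[:,0]; foot=o['tool_pos']+x*100; print(foot, proj(K,M,foot), onz(K,M,240,233.5,foot[2]))
for z in (95,):
  for q in [(622,-226)]: print(proj(K,M,[*q,z]))
cv2.imwrite('pics/z13.png',cv2.resize(s[180:260,205:285],None,fx=7,fy=7,interpolation=cv2.INTER_CUBIC))
E
```

```text
t 15.78 p [ 624.4 -221.1  231.4] q [-0.46  0.61  1.08  0.    1.47 -0.13] F [-0.   0.3 -1.8] M [-0.04 -0.08 -0.04] g 63.7
[ 623.70797105 -220.2193338   131.38477936] [241.34048453 229.30362777] [ 636.63786767 -225.20946666  131.38477936]
[241.00015806 235.63475833]
```

View pics/z13.png

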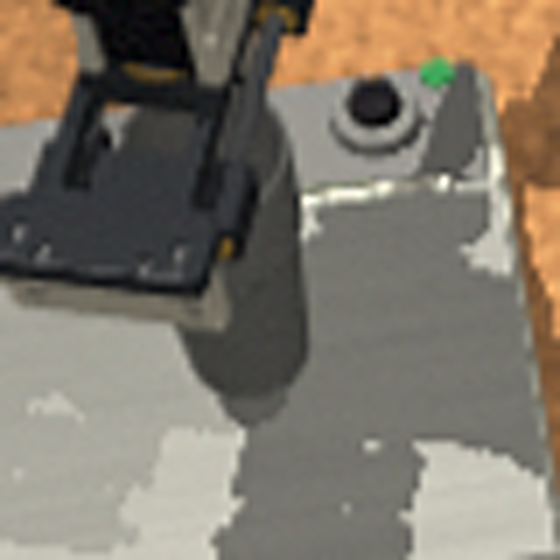

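>>> send_rows(
  commands=[
    [[0.005,-0.001,0.001,0,0.0],[0.006,0,0.001,0,0.0],[0.006,0,0,0,0.0],[0.005,0,0,0,0.0],[0.003,0,0,0,0.0]],
  ],
)

```text
time: 16.2
tool_pos: [627.0, -215.8, 205.3]
tcp_rot: [2.435, 1.56, 2.111]
contact_force: [0.5, 0.0, -2.2]
grip_width: 63.5
```

```bash
python3 - <<'E'
from h import *
to([628,-225,196]); optics.capture('top'); to([628,-225,196])
E
```

```text
t 16.2 p [ 627.  -215.8  205.3] q [-0.45  0.62  1.12  0.01  1.41 -0.13] F [ 0.5  0.  -2.2] M [ 0.03 -0.07 -0.03] g 63.5
x [-0.006  0.009 -1.   ] z(jaw) [ 0.948 -0.318 -0.008] need mm tool [ 9.2 -8.5  4. ]
t 16.25 p [ 626.7 -215.6  204.6] q [-0.45  0.62  1.12  0.01  1.41 -0.13] F [ 0.2  0.8 -1.8] M [-0.02 -0.04 -0.01] g 63.4
x [-0.007  0.01  -1.   ] z(jaw) [ 0.948 -0.318 -0.01 ] need mm tool [ 8.5 -8.6  4.3]
```

>>> send_rows(
  commands=[
    [[0.001,-0.004,0.001,0,0.0],[0.001,-0.003,0.001,0,0.0],[0.001,0,0,0,0.0],[0.001,0,0,0,0.0]],
  ],
)

```text
time: 16.58
tool_pos: [626.5, -223.1, 200.3]
tcp_rot: [2.486, 1.559, 2.163]
contact_force: [0.6, 0.1, -1.5]
grip_width: 63.8
```

```bash
python3 - <<'E'
from h import *
optics.capture('top'); to([628,-225,196])
E
```

```text
t 16.63 p [ 626.4 -223.2  200.1] q [-0.46  0.63  1.12  0.01  1.4  -0.14] F [-0.1 -0.9 -1. ] M [-0.1  -0.06  0.04] g 63.2
x [-0.007  0.01  -1.   ] z(jaw) [ 0.948 -0.318 -0.01 ] need mm tool [ 4.1 -1.3  2.1]
```

>>> send_rows(
  commands=[
    [[0.001,0,0,0,0.0],[0.001,0,0,0,0.0],[0.001,0,0,0,0.0],[0.001,0,0,0,0.0]],
  ],
)

```text
time: 16.97
tool_pos: [626.5, -223.5, 196.4]
tcp_rot: [2.448, 1.56, 2.124]
contact_force: [0.0, -0.1, -1.6]
grip_width: 63.1
```

```bash
python3 - <<'E'
from h import *
to([628,-225,196])
E
```

```text
t 16.97 p [ 626.5 -223.5  196.4] q [-0.46  0.63  1.13  0.01  1.39 -0.14] F [ 0.  -0.1 -1.6] M [-0.03 -0.08 -0.03] g 63.1
x [-0.006  0.009 -1.   ] z(jaw) [ 0.948 -0.318 -0.008] need mm tool [ 0.3 -0.9  1.9]
```

>>> send_rows(
  commands=[
    [[0.001,0,0,0,0.0],[0.001,0,0,0,0.0]],
  ],
)

```text
time: 17.13
tool_pos: [626.5, -223.6, 195.2]
tcp_rot: [2.422, 1.561, 2.098]
contact_force: [-3.5, 0.0, 8.7]
grip_width: 63.1
```

```bash
python3 - <<'E'
from h import *
optics.capture('top');to([628,-225,195])
E
```

```text
t 17.18 p [ 626.5 -223.6  195.2] q [-0.46  0.63  1.13  0.01  1.39 -0.14] F [-2.  -0.3  3.2] M [0.16 0.3  0.05] g 63.8
x [-0.005  0.009 -1.   ] z(jaw) [ 0.948 -0.318 -0.008] need mm tool [ 0.2 -0.9  1.9]
```

Contact: Fz rose to +8.7 N at TCP 195.2, matching the expected platter height. I'll release gently.

>>> send_rows(
  commands=[
    [[0,0,0,0,0.066],[0,0,0,0,0.07],[0,0,0,0,0.076],[0,0,0,0,0.084],[0,0,0,0,0.0918],[0,0,0,0,0.0918],[0,0,0,0,0.0918]],
  ],
)

```text
time: 17.77
tool_pos: [627.1, -223.6, 195.9]
tcp_rot: [2.24, 1.562, 1.916]
contact_force: [-0.3, -0.5, 0.3]
grip_width: 91.5
```

```bash
python3 - <<'E'
from h import *
im,_,_=cam('wrist');cv2.imwrite('pics/w14.png',im)
to([628,-225,270])
E
```

```text
t 17.82 p [ 627.1 -223.6  195.9] q [-0.46  0.63  1.13  0.01  1.39 -0.14] F [0.8 0.1 0.2] M [ 0.03 -0.05  0.05] g 91.4
x [-0.003  0.008 -1.   ] z(jaw) [ 0.948 -0.318 -0.005] need mm tool [-74.1  -0.5   0.9]
```

View pics/w14.png

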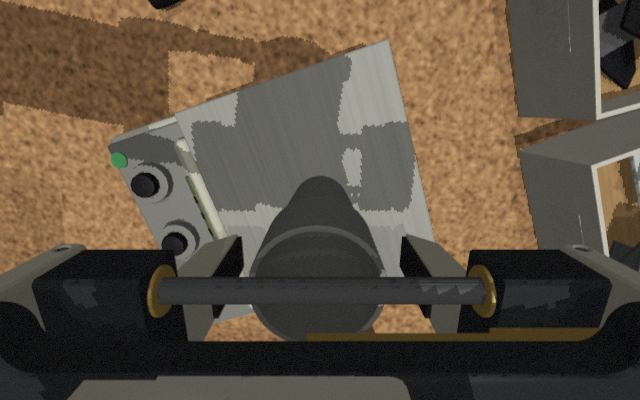

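The beaker stands free between the open fingers. I'll lift straight up.

>>> send_rows(
  commands=[
    [[-0.004,0,0,0,0.0918],[-0.008,0,0,0,0.0918],[-0.012,0,0,0,0.0918],[-0.014,0,0,0,0.0918],[-0.014,0,0,0,0.0918],[-0.014,0,0,0,0.0918],[-0.014,0,0,0,0.0918],[-0.006,0,0,0,0.0918]],
  ],
)

```text
time: 18.48
tool_pos: [626.8, -224.1, 287.8]
tcp_rot: [2.388, 1.561, 2.064]
contact_force: [-0.1, -0.4, 0.7]
grip_width: 91.7
```

```bash
python3 - <<'E'
from h import *
im,_,_=cam('wrist');cv2.imwrite('pics/w15.png',im)
s,_,_=cam('scene');cv2.imwrite('pics/s15.png',cv2.resize(s[130:300,180:320],None,fx=3,fy=3))
to([400,-288,270])
E
```

```text
t 18.58 p [ 626.8 -224.1  286.9] q [-0.46  0.59  0.95  0.01  1.6  -0.14] F [-0.3  0.1 -0.5] M [-0.03 -0.09  0.02] g 91.7
x [-0.005  0.009 -1.   ] z(jaw) [ 0.948 -0.318 -0.007] need mm tool [  17.5 -132.8 -194.6]
```

View pics/w15.png

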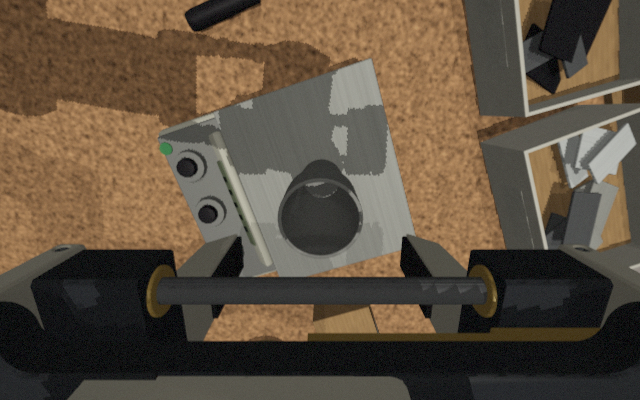

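View pics/s15.png

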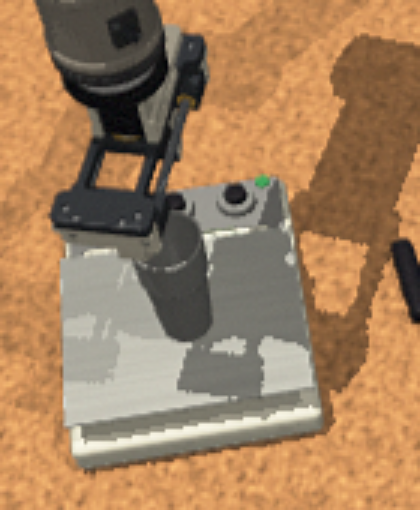

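Beaker stands upright near the platter middle with the keys unobstructed. Next I'll move back and right toward the tare key, still high, with the fingers closing.

>>> send_rows(
  commands=[
    [[0,-0.008,-0.01,0,0.0918],[0,-0.015,-0.0196,0,0.0918],[0,-0.015,-0.0196,0,0.0],[0,-0.015,-0.0196,0,0.0],[0,-0.015,-0.0196,0,0.0],[0,-0.015,-0.0196,0,0.0],[0,-0.015,-0.0196,0,0.0],[0,-0.012,-0.016,0,0.0],[0,-0.006,-0.008,0,0.0],[0,0,0,0,0.0]],
  ],
)

```text
time: 19.42
tool_pos: [435.9, -284.5, 276.9]
tcp_rot: [2.653, 1.546, 2.333]
contact_force: [0.2, 0.2, 0.5]
grip_width: 43.0
```

>>> send_rows(
  commands=[
    [[0,0,0,5,0.0],[0,0,0,7,0.0],[0,0,0,7,0.0],[0,0,0,7,0.0],[0,0,0,4,0.0],[0,0,0,0,0.0]],
  ],
)

```text
time: 19.92
tool_pos: [439.8, -282.8, 274.4]
tcp_rot: [3.107, 1.543, 2.243]
contact_force: [0.6, -0.3, 0.6]
grip_width: 3.2
```

```bash
python3 - <<'E'
from h import *
im,K,M=cam('wrist');cv2.imwrite('pics/w16.png',im)
to([467.5,-288.5,180])
E
```

```text
t 19.97 p [ 439.8 -282.8  274.4] q [-0.72  0.32  1.42  0.    1.43  0.14] F [0.5 0.5 0.2] M [-0.02 -0.03  0.02] g 1.5
x [-0.017  0.022 -1.   ] z(jaw) [ 0.652 -0.758 -0.028] need mm tool [93.7 17.2 25. ]
```

View pics/w16.png

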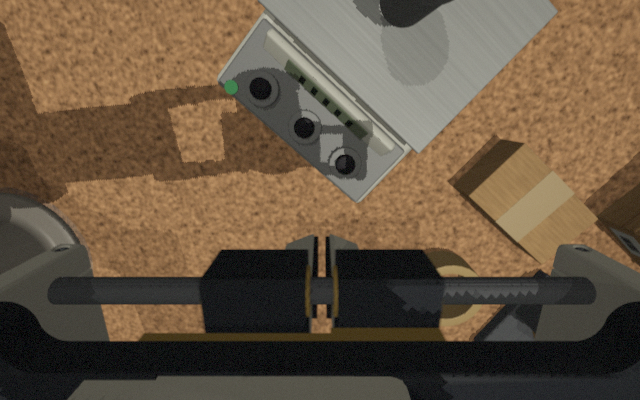

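The wrist view shows the keys at (261,88), (304,128) and (345,164). The tare key (robot's right) is the last one.

```bash
python3 - <<'E'
from h import *
im,K,M=cam('wrist')
g=cv2.cvtColor(im,cv2.COLOR_BGR2GRAY)
for (x,y) in [(261,88),(304,128),(345,164)]:
    s=(g[y-14:y+15,x-14:x+15]<30).astype(np.uint8);n,l,stt,c=cv2.connectedComponentsWithStats(s)
    i=l[14,14]; u=c[i]+[x-14,y-14]; print(u.round(1),stt[i,4],onz(K,M,*u,75).round(1))
wr=ray(K,M,*u)
t,Kt,Mt=cam('top');s,Ks,Ms=cam('scene')
print(tri([wr,ray(Ks,Ms,216.8,200.3)]),tri([wr,ray(Ks,Ms,216.8,200.3),ray(Kt,Mt,385.5,227.5)]))
to([467.5,-288.5,150])
E
```

```text
[260.2  88.1] 361 [ 467.8 -160.9   75. ]
[303.7 128.1] 286 [ 466.1 -225.8   75. ]
[344.6 163.6] 638 [ 466.3 -289.2   75. ]
(array([ 465.93848845, -289.82602292,   71.93470298]), [np.float64(0.13194060920680808), np.float64(0.13194060920663092)]) (array([ 466.55131393, -288.84412064,   72.90583191]), [np.float64(0.8525543343357109), np.float64(0.9824036744935318), np.float64(1.7031357111079268)])
t 20.12 p [ 439.2 -283.   274.7] q [-0.72  0.32  1.42  0.    1.43  0.14] F [ 0.1  0.1 -0.1] M [-0.02 -0.05  0.05] g 0.5
x [-0.017  0.021 -1.   ] z(jaw) [ 0.652 -0.757 -0.027] need mm tool [124.   17.8  26. ]
```

>>> send_rows(
  commands=[
    [[0.008,0.003,0.004,0,0.0],[0.015,0.003,0.005,0,0.0],[0.02,0.003,0.005,0,0.0],[0.02,0.003,0.004,0,0.0],[0.02,0.002,0.003,0,0.0],[0.015,0.002,0.003,0,0.0],[0.008,0.001,0.001,0,0.0],[0,0,0,0,0.0]],
  ],
)

```text
time: 20.78
tool_pos: [470.7, -289.0, 161.0]
tcp_rot: [3.055, 1.546, 2.204]
contact_force: [0.2, -0.0, 0.1]
grip_width: 0.4
```

```bash
python3 - <<'E'
from h import *
im,K,M=cam('wrist');cv2.imwrite('pics/w17.png',im)
to([466.5,-289.2,85])
s,_,_=cam('scene');cv2.imwrite('pics/s17.png',cv2.resize(s[120:270,170:310],None,fx=4,fy=4))
E
```

```text
t 20.83 p [ 470.8 -289.2  161.8] q [-0.69  0.46  1.52  0.01  1.18  0.16] F [ 0.4  0.7 -0.6] M [-0.01 -0.01  0.02] g 0.4
x [-0.014  0.019 -1.   ] z(jaw) [ 0.659 -0.751 -0.023] need mm tool [76.8 -3.4 -1. ]
```

View pics/w17.png

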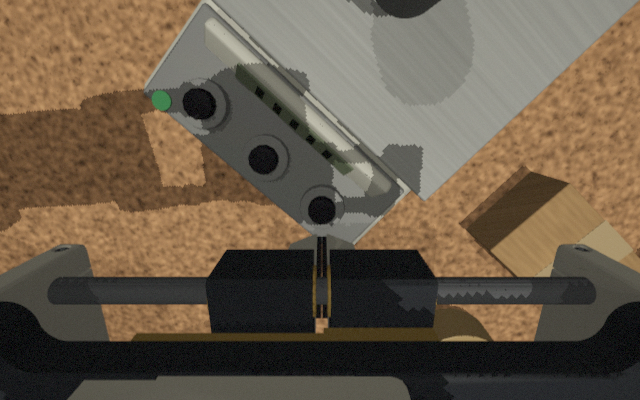

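View pics/s17.png

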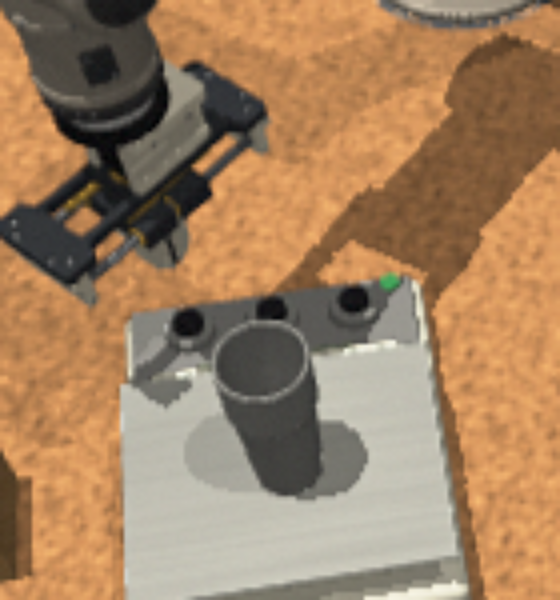

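>>> send_rows(
  commands=[
    [[0.008,-0.001,0,0,0.0],[0.012,-0.001,0,0,0.0],[0.014,-0.001,-0.001,0,0.0],[0.012,0,0,0,0.0],[0.01,0,0,0,0.0],[0.006,0,0,0,0.0],[0,0,0,0,0.0]],
  ],
)

```text
time: 21.47
tool_pos: [470.2, -293.3, 104.5]
tcp_rot: [2.472, 1.563, 1.622]
contact_force: [-0.1, 0.2, -0.4]
grip_width: 0.7
```

```bash
python3 - <<'E'
from h import *
im,K,M=cam('wrist');cv2.imwrite('pics/w18.png',im)
to([466.5,-289.2,76])
print(onz(K,M,321,210,75))
s,_,_=cam('scene');cv2.imwrite('pics/s18.png',cv2.resize(s[120:270,170:310],None,fx=4,fy=4))
E
```

```text
t 21.52 p [ 470.5 -293.4  105. ] q [-0.7   0.52  1.6   0.01  1.02  0.15] F [ 0.7 -0.3  0.2] M [-0.06 -0.05  0.03] g 0.3
x [ 0.     0.007 -1.   ] z(jaw) [ 0.66  -0.751 -0.005] need mm tool [29.1 -0.4 -5.7]
[ 481.31978166 -283.05869134   75.        ]
```

View pics/w18.png

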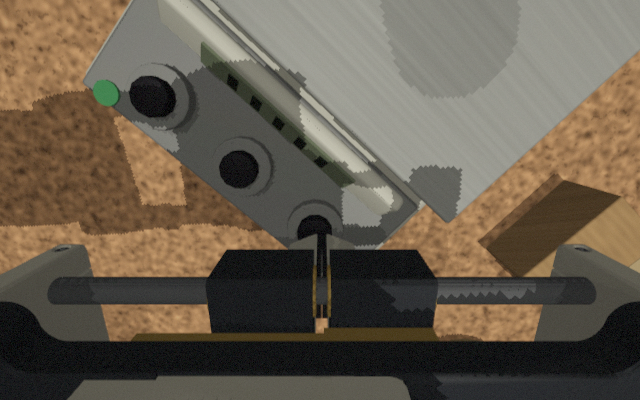

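View pics/s18.png

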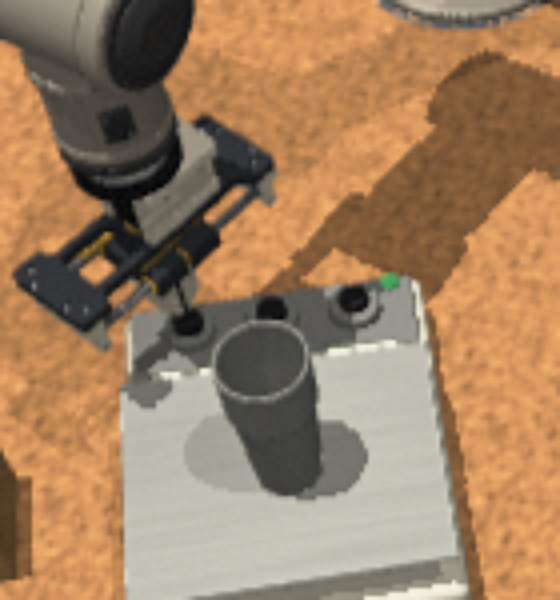

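>>> send_rows(
  commands=[
    [[0.004,0,-0.003,0,0.0],[0.006,0,-0.002,0,0.0],[0.006,0,0,0,0.0],[0.003,0,0,0,0.0],[0,0,0,0,0.0]],
  ],
)

```text
time: 21.98
tool_pos: [468.4, -290.3, 87.4]
tcp_rot: [1.41, 1.565, 0.561]
contact_force: [-0.1, 0.3, -0.2]
grip_width: 0.3
```

```bash
python3 - <<'E'
from h import *
im,K,M=cam('wrist');cv2.imwrite('pics/w19.png',im[150:330,180:460])
to([466.5,-289.2,76])
s,_,_=cam('scene');cv2.imwrite('pics/s19.png',cv2.resize(s[170:220,190:270],None,fx=8,fy=8))
E
```

```text
t 22.03 p [ 468.4 -290.3   87.6] q [-0.7   0.53  1.64  0.01  0.97  0.15] F [ 0.9 -0.1 -0.2] M [-0.04 -0.03 -0.01] g 0.4
x [ 0.005  0.003 -1.   ] z(jaw) [ 0.66  -0.751  0.001] need mm tool [11.6 -0.8 -2.1]
```

View pics/w19.png

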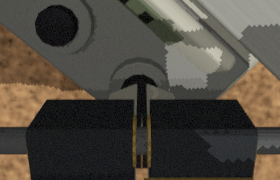

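View pics/s19.png

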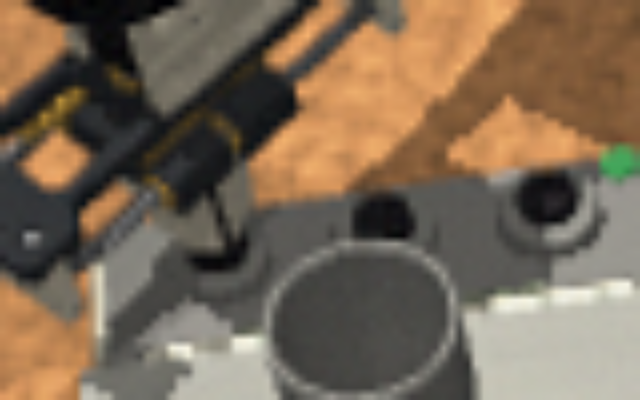

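>>> send_rows(
  commands=[
    [[0.003,0,-0.0015,0,0.0],[0.003,0,0,0,0.0],[0.003,0,0,0,0.0],[0.002,0,0,0,0.0]],
  ],
)

```text
time: 22.42
tool_pos: [468.3, -289.8, 76.9]
tcp_rot: [1.024, 1.564, 0.174]
contact_force: [0.7, 0.6, 3.0]
grip_width: 0.6
```

```bash
python3 - <<'E'
from h import *
to([466.5,-289.2,69])
E
```

```text
t 22.42 p [ 468.3 -289.8   76.9] q [-0.7   0.55  1.65  0.01  0.94  0.15] F [0.7 0.6 3. ] M [0.07 0.1  0.03] g 0.6
x [ 0.007  0.001 -1.   ] z(jaw) [ 0.66  -0.751  0.004] need mm tool [ 7.9 -1.  -1.7]
```

Key contact (3 N). I'll press on until the force rises past 5 N.

>>> send_rows(
  commands=[
    [[0.002,0,0,0,0.0],[0.002,0,0,0,0.0],[0.002,0,0,0,0.0]],
  ],
)

```text
time: 22.67
tool_pos: [468.4, -289.9, 72.7]
tcp_rot: [0.922, 1.563, 0.072]
contact_force: [-8.1, 6.3, 32.1]
grip_width: 0.4
```

```bash
python3 - <<'E'
from h import *
to([466.5,-289.2,69])
E
```

```text
t 22.67 p [ 468.4 -289.9   72.7] q [-0.7   0.55  1.65  0.01  0.93  0.15] F [-8.1  6.3 32.1] M [1.08 1.42 0.04] g 0.4
x [ 0.008  0.001 -1.   ] z(jaw) [ 0.66  -0.751  0.005] need mm tool [ 3.7 -1.  -1.8]
```

```bash
python3 - <<'E'
from h import *
im,K,M=cam('wrist');s,_,_=cam('scene')
cv2.imwrite('pics/s20.png',np.vstack([cv2.resize(s[180:215,195:275],None,fx=8,fy=8,interpolation=cv2.INTER_CUBIC),cv2.resize(im[180:280,240:400],(640,400))[:300]]))
to([466.5,-289.2,69])
E
```

```text
t 22.77 p [ 468.4 -289.9   73. ] q [-0.7   0.55  1.65  0.01  0.93  0.15] F [-5.3  3.4 17.3] M [ 0.57  0.88 -0.03] g 0.8
x [ 0.008  0.    -1.   ] z(jaw) [ 0.66  -0.751  0.005] need mm tool [ 4.  -1.  -1.8]
```

View pics/s20.png

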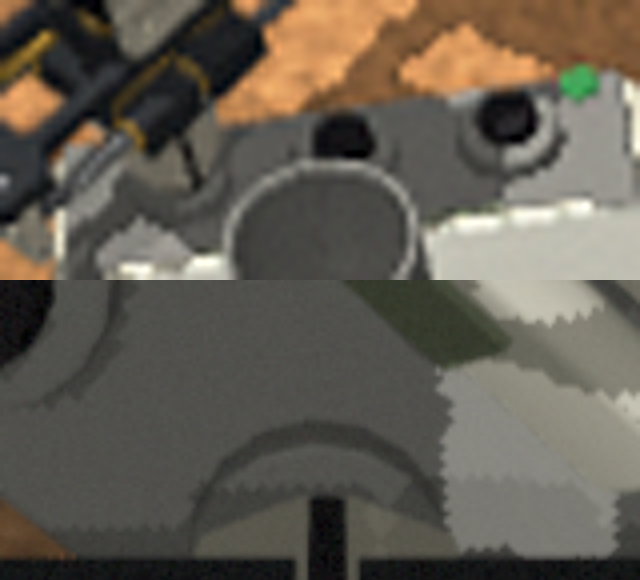

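The tip covers the key at collar level. The force was 3 N about 4 mm earlier and is now a hard stop (32 N, relaxing to 17 N), so the key is fully down. I'll hold for one row and then retreat straight up.

>>> send_rows(
  commands=[
    [[0,0,0,0,0.0],[-0.004,0,0,0,0.0],[-0.008,0,0,0,0.0],[-0.012,0,0,0,0.0],[-0.014,0,0,0,0.0],[-0.014,0,0,0,0.0],[-0.014,0,0,0,0.0],[-0.008,0,0,0,0.0]],
  ],
)

```text
time: 23.43
tool_pos: [466.9, -289.2, 150.5]
tcp_rot: [1.345, 1.565, 0.495]
contact_force: [0.1, -0.7, -0.2]
grip_width: 0.5
```

```bash
python3 - <<'E'
from h import *
im,K,M=cam('wrist');s,_,_=cam('scene')
cv2.imwrite('pics/w21.png',im);cv2.imwrite('pics/s21.png',cv2.resize(s[120:270,170:310],None,fx=4,fy=4,interpolation=cv2.INTER_CUBIC))
to([466.5,-289.2,200])
E
```

```text
t 23.53 p [ 467.1 -289.4  150.3] q [-0.7   0.46  1.57  0.01  1.11  0.15] F [0.3 0.  0.3] M [-0.04 -0.05 -0.03] g 0.4
x [ 0.006  0.002 -1.   ] z(jaw) [ 0.66  -0.751  0.003] need mm tool [-49.7  -0.1  -0.4]
```

View pics/w21.png

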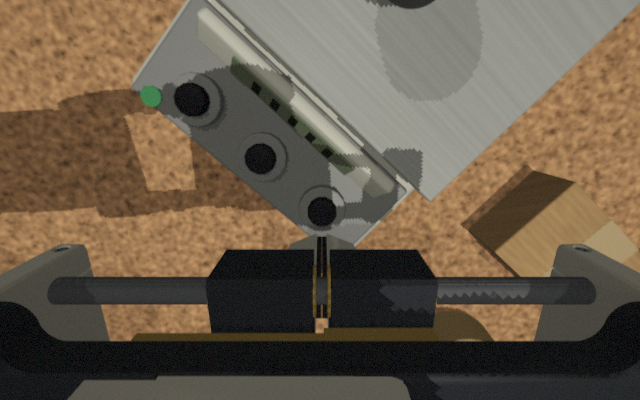

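View pics/s21.png

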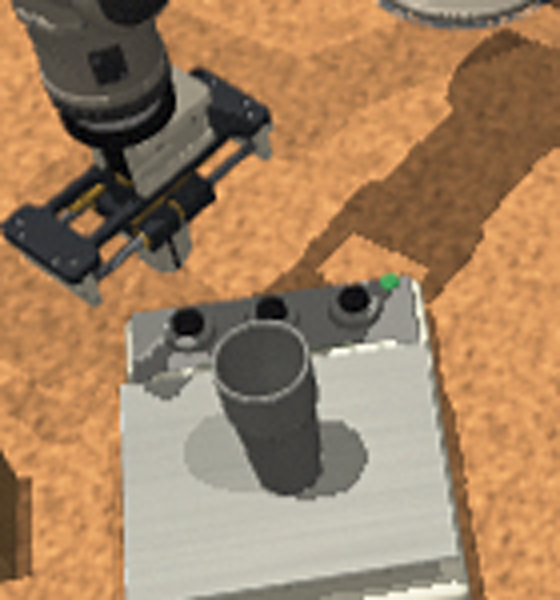

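The tare key again looks like its neighbours (up), and the beaker stands upright. I'll clear further and do a final check.

>>> send_rows(
  commands=[
    [[-0.015,0,0,0,0.0],[-0.02,-0.01,0,0,0.0],[-0.02,-0.015,0,0,0.0],[-0.02,-0.015,0,0,0.0],[-0.01,-0.01,0,0,0.0],[0,0,0,0,0.0]],
  ],
)

```text
time: 24.03
tool_pos: [426.3, -321.6, 232.0]
tcp_rot: [2.664, 1.561, 1.816]
contact_force: [0.5, -0.7, -0.8]
grip_width: 0.3
```

```bash
python3 - <<'E'
from h import *
s,K,M=cam('scene');t,Kt,Mt=cam('top')
print('rim from scene',onz(K,M,235.2,209.5,235))
print('foot pred', proj(K,M,[627,-223.5,95]), 'rim pred',proj(K,M,[627,-223.5,235]))
cv2.imwrite('pics/f1.png',s);cv2.imwrite('pics/f2.png',t)
s0=cv2.imread('pics/scene0.png'); print('stand diff',cv2.absdiff(s,s0)[215:246,352:410].mean())
to([466.5,-289.2,200])
E
```

```text
rim from scene [ 625.79939691 -222.20430596  235.        ]
foot pred [242.03576511 236.96977422] rim pred [234.73973858 209.956397  ]
stand diff 4.516870596959585
t 24.13 p [ 426.6 -320.   230. ] q [-0.79  0.36  1.49  0.01  1.31  0.05] F [-0.2 -0.5  0.3] M [ 0.01 -0.02 -0.02] g 0.2
x [-0.004  0.012 -1.   ] z(jaw) [ 0.662 -0.749 -0.012] need mm tool [30.3 50.1  3.7]
```

View pics/f1.png

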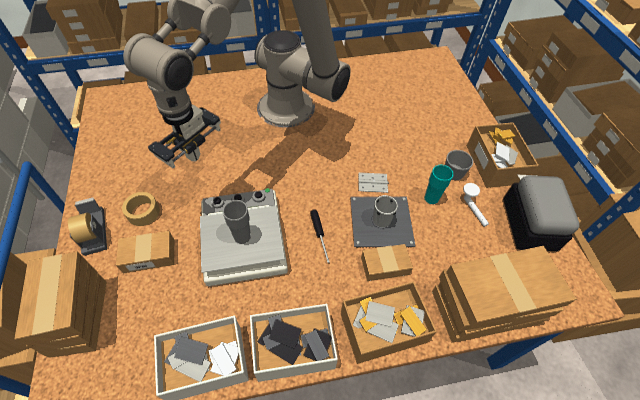

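View pics/f2.png

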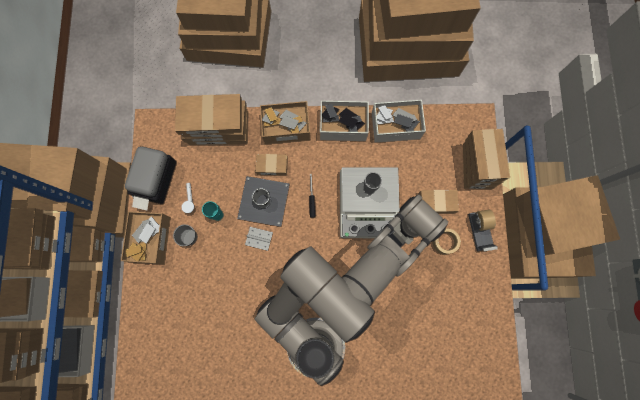

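The beaker stands upright at about (626,-223), within 6 mm of the platter centre. The stand and bystanders are in their starting places and the arm is clear, so I'm handing in.

```bash
python3 -c "
from h import *
print(close_job()); st()"
```

```text
the job is handed in; nothing more can be done
None
the job is handed in; nothing more can be done
```

I carried out every step and handed the job in at about 24 s of the 64 s. The hand-in gave no verdict, so what follows rests on my own measurements.

**What I did**
- **Loosening and lifting:** I gripped the collar 10 mm above the socket rim and swung the beaker to and fro by more than 2 rad, rising about 4 mm per rad. The pull stayed below about 3 N. The twisting moment vanished at 28 mm of rise, and I then lifted the beaker clear.
- **Placing:** I lowered it onto the platter until contact, with at most 8.7 N in the readings I took, and then let go.
- **Tare key:** I pressed it with the shut fingers to a hard stop, held it, and backed off.

**Last checks**
- **Beaker:** it stands upright at about (626, −223) mm, roughly 6 mm from the measured platter centre.
- **Stand and bystanders:** none shows any visible shift in the final pictures.
- **Keys:** all three look up, and only the tare key was touched.
- **Arm:** it is clear of everything.

**Disagreements**
- **Key height:** the key was first felt and bottomed out about 4 mm higher on the tool-tip reading than its stated height. I took this as the fingertips reaching a little past the tool point, since the travel between the two fits 6 mm.
- **Press force:** it peaked at 32 N, more than the 5 N needed.
- **Rim height:** two-view measurements of the beaker rim gave 139 to 146 mm against the expected 150 mm. I worked to the stated height, and the platter contact height agreed with it.

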